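Tighten the snack-board rack and load it

TASK

Clamp the board rack to the table by turning both of its black knobs clockwise, one after the other, fully home to their stops; only then stand every snack board upright on its short end in the rack, one to a slot, right down on the slot floor. Any slot will do. Let go of everything, and do not knock the remote control, tumbler, mug or coasters over or out of place.

Things in the scene. Friction and masses are not known exactly. Their poses are not given: they have to be found in the camera images.
- rack: fixed wooden rack; base 300 x 94 x 12 mm, origin centre of underside on the table, x along the row of slots, z up. Six pairs of round-topped dowels (26 mm thick, tops 57 mm above the table, y = +-22 mm, every 50 mm in x) form five 24 mm slots; a board in a slot has its faces square to x. Side rails at y = +-43.5 mm (7 mm wide, tops 54 mm up) close the slot ends, 80 mm apart
- slot0 (a point): middle of the floor of slot 0 of the rack (12 mm above the table; rack's axes; slot 0 is at the rack's -x end, away from the boards)
- slot1 (a point): middle of the floor of slot 1 of the rack (12 mm above the table; rack's axes; slot 0 is at the rack's -x end, away from the boards)
- slot2 (a point): middle of the floor of slot 2 of the rack (12 mm above the table; rack's axes; slot 0 is at the rack's -x end, away from the boards)
- slot3 (a point): middle of the floor of slot 3 of the rack (12 mm above the table; rack's axes; slot 0 is at the rack's -x end, away from the boards)
- slot4 (a point): middle of the floor of slot 4 of the rack (12 mm above the table; rack's axes; slot 0 is at the rack's -x end, away from the boards)
- knob_near (a joint): turn of the clamp knob on the rack's +y (robot) side, rad: 0 fully loose, 2.4 at its stop (tight); it grows clockwise seen from above and stays where it is left
- knob_near_grip (a point): grip point of that knob, on its vertical axis, 43 mm above the table. The black knob has an upright bar grip 42 mm long (along this point's x axis, turns with the knob), 14 mm thick (y), spanning 20 to 50 mm above the table
- knob_far (a joint): turn of the clamp knob on the rack's -y (far) side, rad: 0 fully loose, 2.4 at its stop (tight); it grows clockwise seen from above and stays where it is left
- knob_far_grip (a point): grip point of that knob, on its vertical axis, 43 mm above the table. The black knob has an upright bar grip 42 mm long (along this point's x axis, turns with the knob), 14 mm thick (y), spanning 20 to 50 mm above the table
- board0: snack board, plain light wood, 120 x 62 x 18 mm (its x, y, z), 90 g; origin at its centre. Lies flat at the start. All boards are alike; one to two of the five may be absent
- board1: snack board, plain light wood, 120 x 62 x 18 mm (its x, y, z), 90 g; origin at its centre. Lies flat at the start. All boards are alike; one to two of the five may be absent
- board2: snack board, plain light wood, 120 x 62 x 18 mm (its x, y, z), 90 g; origin at its centre. Lies flat at the start. All boards are alike; one to two of the five may be absent
- board3: snack board, plain light wood, 120 x 62 x 18 mm (its x, y, z), 90 g; origin at its centre. Lies flat at the start. All boards are alike; one to two of the five may be absent
- board4: snack board, plain light wood, 120 x 62 x 18 mm (its x, y, z), 90 g; origin at its centre. Lies flat at the start. All boards are alike; one to two of the five may be absent
- remote: bystander, leave alone: black remote control 150 x 44 x 18 mm, lying among the boards; origin centre of underside
- tumbler: bystander, leave alone: glass tumbler, 80 mm wide, 150 mm high; origin centre of underside
- mug: bystander, leave alone: white mug, 84 mm wide, 95 mm high; origin centre of underside
- coasters: bystander, leave alone: stack of cork coasters, 96 mm wide, 24 mm high; origin centre of underside
There are look-alikes about, which are no part of the job. What is shaped like the board1 but purple or yellow is not meant.

How it is judged:
On the way:
1. both clamp knobs are turned home (value of joint each of knob_near, knob_far above 2.28 rad), for 0.2 s.
At the end, for the whole second after the job is handed in: both knobs within 0.12 rad of their stops (2.4 rad); every board that is there stands on a short end in a slot of the rack, on the slot floor (its centre 60 to 79 mm above the table), within 0.3 rad of upright and centred across the rack within 18 mm, released and at rest (all of step 1 and z of board0 in the frame of rack between 0.06 and 0.079 m and x of board0 in the frame of rack between -0.115 and 0.115 m and y of board0 in the frame of rack between -0.018 and 0.018 m and angle between each of board0, board1, board2, board3, board4's own z axis and vertical above 1.27 rad and angle between the x axis of each of board0, board1, board2, board3, board4 and the z axis of rack, either way round below 0.3 rad and linear speed of each of board0, board1, board2, board3, board4 below 0.02 m/s and z of board1 in the frame of rack between 0.06 and 0.079 m and x of board1 in the frame of rack between -0.115 and 0.115 m and y of board1 in the frame of rack between -0.018 and 0.018 m and z of board2 in the frame of rack between 0.06 and 0.079 m and x of board2 in the frame of rack between -0.115 and 0.115 m and y of board2 in the frame of rack between -0.018 and 0.018 m and z of board3 in the frame of rack between 0.06 and 0.079 m and x of board3 in the frame of rack between -0.115 and 0.115 m and y of board3 in the frame of rack between -0.018 and 0.018 m and z of board4 in the frame of rack between 0.06 and 0.079 m and x of board4 in the frame of rack between -0.115 and 0.115 m and y of board4 in the frame of rack between -0.018 and 0.018 m); the robot touches nothing.
It fails at once if a board is stood in the rack while a knob is still loose (less than 1.5 rad) (value of joint any of knob_near, knob_far below 1.5 rad and ((horizontal distance between board0 and rack below 0.12 m and height (world z) of board0 below 0.085 m and angle between the x axis of board0 and the z axis of rack, either way round below 0.4 rad) or (horizontal distance between board1 and rack below 0.12 m and height (world z) of board1 below 0.085 m and angle between the x axis of board1 and the z axis of rack, either way round below 0.4 rad) or (horizontal distance between board2 and rack below 0.12 m and height (world z) of board2 below 0.085 m and angle between the x axis of board2 and the z axis of rack, either way round below 0.4 rad) or (horizontal distance between board3 and rack below 0.12 m and height (world z) of board3 below 0.085 m and angle between the x axis of board3 and the z axis of rack, either way round below 0.4 rad) or (horizontal distance between board4 and rack below 0.12 m and height (world z) of board4 below 0.085 m and angle between the x axis of board4 and the z axis of rack, either way round below 0.4 rad))).
It fails at once if a bystander is knocked more than 60 mm out of place (distance of any of remote, tumbler, mug, coasters from where it was at the start of the episode above 0.06 m).
It fails at once if the tumbler or mug is knocked over (angle between any of tumbler, mug's own z axis and vertical above 0.7 rad).
Of board0, board1, board2, board3, board4 only 3 to 4 are there at a start; the rules pass over those that are not, and their reading is None.
At some moment in a run one of board0, board1, board2, board3, board4 may be knocked a few centimetres aside while the robot is not near it.
Once in a run the grip may slacken for a moment while it holds something.
It also fails if it takes over 208 s, if anything falls off the work surface, if the arm or the gripper's body presses on something with over 40 N, if the wrist force passes 120 N, or if a joint passes its speed limit or range.

ROBOT

A 6-joint arm with a two-finger parallel gripper is mounted at the origin on the work surface. World frame = base frame: x ahead of the robot, y to its left, z up, the work surface at z = 0. Lengths are in m, angles in rad, forces in N, time in s.
With the tool pointing down it reaches from about 0.375 to 0.975 m from the base axis. Payload 3.8 kg.
Tool frame: the origin (TCP) lies at the very end of the fingers, on their centre line; the grasp point (between the pads) lies 19 mm behind it; z points along the fingers, y is the line along which they close (so a half turn about z gives the same grasp; the last joint's range is limited). The gripper opens to 85 mm and grips with 20 to 120 N. Pads are 22 mm wide; open, the fingers measure 114 mm over their backs; the gripper's body (76 mm by 85 mm) begins 54 mm behind the grasp point. The pads swing forward as they close: fully open they stand 13 mm farther back than shut.
Start: joints at [-1.213, 0.264, 1.604, -0, 1.274, -0.037], TCP at [0.26, -0.623, 0.198] pointing down, gripper open.
Joint ranges: [-2.63, 2.63], [-0.94, 2.18], [0.31, 2.57], [-1.31, 4.45], [0, 2.66], [-2.55, 2.55]. Speed limits (rad/s): [2.57, 2.57, 3.14, 3.14, 3.14, 3.14].

INTERFACE

Orientations are given as a rotation vector (axis times angle).
In Python, from workcell import bot, vision gives the robot as it stands. The module is installed in compiled form; this text tells all that it offers.
- The arm moves only by the tool play_rows, never from a script. Its argument "moves" is a list that holds one entry, the list of rows, each a list of 7 numbers: the turn, a rotation vector about the tool's x, y, z as a fraction of full scale, then the shift along the tool's x, y, z as a fraction of full scale, then the finger opening in mm, from 0 to 85.4. In form: [[[ax, ay, az, x, y, z, jaw], ...]]. A call has 1 to 5 rows; each row shifts and turns the commanded pose from where the row before left it, along the tool's axes as they then stand; what a row does not reach is not made up. Full scale, the value 1, is 0.1 m for a shift and 0.5 rad for a turn. A row lasts 1/12 s, in which the tool goes at most 41.7 mm and 7.16 degrees, less where a joint would pass 70% of its speed; a pose out of reach is approached as far as the arm can. A call with a number of a shift or a turn outside -1 to 1 is refused whole. A call with a gripper value outside its range is refused whole. The fingers move at their own pace and stop on an object; "newtons" is the grip in N (left out, the last holds). Time passes only in rows, so rows that do not move let the fingers close. It gives the time, the measured TCP pose, the force, the opening and the grip force at its end, in the units of the state.
- bot.read_state(): the state, without advancing time (a new reading comes with each control period).
- vision.read_camera(name): name is "scene" or "top" or "wrist"; returns a dict with "image" (400x640x3 uint8, red, green, blue), "depth" (400x640 float32, m along the optical axis (not along the pixel's ray), 0 where there is no reading), "K" (3x3 intrinsics, pixels), "dist" ([k1, k2, p1, p2, k3] as OpenCV has them; the pictures are not rectified), "R" (3x3) and "t" (3): a world point X has camera coordinates R X + t. Camera axes: x right, y down, z forward; pixel columns grow to the right and rows downward; lengths in m; the calibration is good to about 2 mm. A picture is of the moment at which its call begins.
- bot.finish_job(): hands the job in; it is judged then, once.
The state is a dict: "time": time; "q": joint angles; "joint_vel": joint speeds; "joint_torque": joint torques, N m; "tool_pos": TCP position; "tcp_rot": TCP orientation; "wrist_force": force on the tool from outside, world axes, zero at the start; "torque": the same for the moment, N m; "width": opening from 0.0 (shut) to 1.0 (fully open); "grip_force": force on a finger pad.
Only numpy, scipy, OpenCV 4.12 (cv2) and the standard library are available. Lean on these libraries where they do the work, as an engineer would, in place of code of your own. Each camera call takes 0.05 s, during which the arm holds its last target. There are 200 camera calls.

## Working session

There is one attempt and no reset: what is moved stays moved. The work goes in short steps, Python scripts to look and compute and a tool call to move; the robot and the scene stay as the last step left them, time stands still between calls to the robot, and variables do not carry over. Pictures are saved under pics/ and viewed, at most 14 in all, crops included, and the job is handed in when it is done.

Besides the shell and the picture viewer there is one more tool, called after ">>>" as name(argument=value, ...), one argument or row to a line, values as JSON. play_rows: Moves the arm, as the interface text tells. Its arguments: {"type":"object","properties":{"moves":{"type":"array","items":{"type":"array","items":{"type":"array","items":{"type":"number"}}}},"newtons":{"type":"number"}},"required":["moves"]}

```bash
mkdir -p pics
cat > h.py <<'E'
import numpy as np, cv2
from workcell import bot, vision
from scipy.spatial.transform import Rotation as Ro
def cam(n): return vision.read_camera(n)
def save(c,name,box=None,f=1):
    im=c["image"]
    if box: im=im[box[1]:box[3],box[0]:box[2]]
    im=cv2.resize(im,None,fx=f,fy=f,interpolation=cv2.INTER_CUBIC)
    cv2.imwrite("pics/"+name,im[:,:,::-1])
def ray(c,uv):
    p=cv2.undistortPoints(np.float64(uv).reshape(-1,1,2),c["K"],np.array(c["dist"]))[:,0]
    d=np.c_[p,np.ones(len(p))]@c["R"]; o=-c["R"].T@c["t"]
    return o,d
def plane(c,uv,z):
    o,d=ray(c,uv); return o+d*((z-o[2])/d[:,2])[:,None]
def cloud(c):
    h,w=c["depth"].shape; v,u=np.mgrid[:h,:w]
    o,d=ray(c,np.c_[u.ravel(),v.ravel()])
    P=o+d*c["depth"].ravel()[:,None]; P[c["depth"].ravel()==0]=np.nan
    return P.reshape(h,w,3)
E
python3 - <<'E'
from h import *
np.set_printoptions(precision=3,suppress=True)
for n in("scene","top"):
    c=cam(n); save(c,n+"0.png"); print(n,c["K"][0,0],-c["R"].T@c["t"],c["R"][2])
print(bot.read_state())
E
```

```text
scene 454.2984648740816 [ 1.21  -0.128  0.956] [-0.591  0.134 -0.795]
top 427.2634892742482 [0.329 0.035 0.959] [ 0.218  0.003 -0.976]
{'time': 0.1, 'q': array([-1.213,  0.265,  1.605,  0.   ,  1.274, -0.037]), 'joint_vel': array([-0.   , -0.002, -0.004,  0.002,  0.001, -0.001]), 'joint_torque': array([  0.   , -51.671, -36.859,  -0.   ,   0.006,   0.   ]), 'tool_pos': array([ 0.259, -0.622,  0.197]), 'tcp_rot': array([-3.079, -0.616,  0.001]), 'wrist_force': array([-0.59 ,  0.717,  0.313]), 'torque': array([-0.017,  0.001,  0.004]), 'grip_force': 0.0, 'width': 1.003747025393897}
```

View pics/scene0.png

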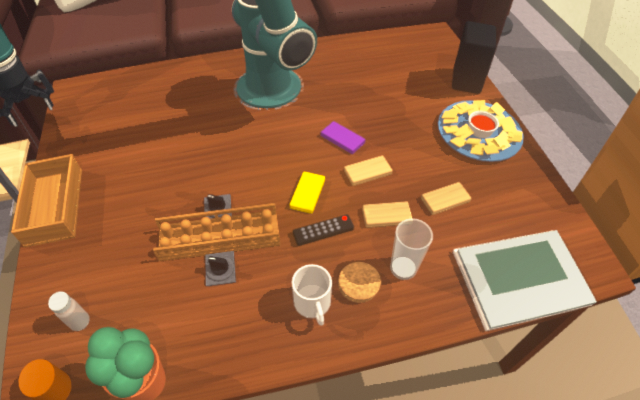

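View pics/top0.png

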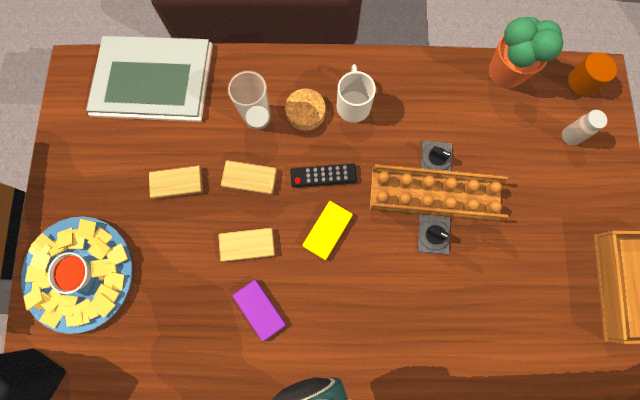

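Scene view: arm at the top, rack at (218,232). Top view: plain boards at (175,182), (249,177) and (246,244). Yellow (328,230) and purple (259,310) are decoys. Rack at (437,190), far knob (436,155), near knob (436,235), remote (323,175), tumbler (250,100), coasters (306,109), mug (355,97).

```bash
cat >> h.py <<'E'
def boards(c,zt=0.018,show=True):
    hsv=cv2.cvtColor(c["image"],cv2.COLOR_RGB2HSV)
    m=cv2.inRange(hsv,(14,60,150),(27,150,255)); m=cv2.morphologyEx(m,cv2.MORPH_OPEN,np.ones((3,3),np.uint8))
    out=[]
    for k in cv2.findContours(m,cv2.RETR_EXTERNAL,cv2.CHAIN_APPROX_NONE)[0]:
        if cv2.contourArea(k)<600: continue
        P=plane(c,k[:,0,:],zt)
        r=cv2.minAreaRect((P[:,:2]*1000).astype(np.float32)); b=cv2.boxPoints(r)
        e=b[1]-b[0]; f=b[2]-b[1]; L=e if np.hypot(*e)>np.hypot(*f) else f
        out.append((k[:,0].mean(0).round(),np.array(r[0])/1000,np.array(sorted(r[1])),np.degrees(np.arctan2(L[1],L[0]))%180))
    return out
E
python3 - <<'E'
from h import *
np.set_printoptions(precision=4,suppress=True)
for n in("top","scene"):
    c=cam(n); print(n)
    for b in boards(c): print(*b)
    P=cloud(c); hsv=cv2.cvtColor(c["image"],cv2.COLOR_RGB2HSV)
    for u,v in ([(436,155),(437,235)] if n=="top" else [(218,267),(216,204)]):
        s=np.s_[v-22:v+22,u-22:u+22]
        q=P[s].reshape(-1,3); 
        k=q[(q[:,2]>0.040)&(q[:,2]<0.056)&(hsv[s][...,2].ravel()<60)]
        if len(k)>4:
            r=cv2.minAreaRect((k[:,:2]*1000).astype(np.float32)); print("knob",len(k),r,np.median(k,0))
    if n=="top":
        for u,v in [(250,95),(306,109),(355,97),(323,175)]:
            print(plane(c,[(u,v)],0.02),P[v,u])
        g=P[150:230,360:520].reshape(-1,3); g=g[(g[:,2]>0.048)&(g[:,2]<0.062)]
        r=cv2.minAreaRect((g[:,:2]*1000).astype(np.float32)); print("rack top",len(g),r)
        save(c,"crop_rack.png",(360,130,520,260),5); save(c,"crop_boards.png",(130,140,370,350),3.3)
E
```

```text
top
[246. 244.] [0.435  0.2042] [ 60.4737 118.8459] 97.35401
[174. 181.] [0.5767 0.3762] [ 58.7168 118.9559] 98.041016
[248. 177.] [0.5887 0.2063] [ 60.9957 120.2089] 81.67812
knob 106 ((645.1585083007812, -228.97528076171875), (40.548397064208984, 14.065208435058594), 66.39029693603516) [ 0.6445 -0.2261  0.0496]
knob 116 ((463.2102966308594, -215.7661895751953), (42.01512908935547, 14.366406440734863), 64.3406753540039) [ 0.4636 -0.2116  0.0501]
[[0.7917 0.2131 0.02  ]] [0.7738 0.2062 0.0564]
[[0.7569 0.0779 0.02  ]] [0.7549 0.0777 0.0244]
[[ 0.7898 -0.0384  0.02  ]] [ 0.7978 -0.0397  0.0036]
[[0.595  0.0354 0.02  ]] [0.5947 0.0354 0.0211]
rack top 2178 ((558.5247192382812, -223.4645538330078), (298.720458984375, 181.94595336914062), 85.91405487060547)
scene
[445. 359.] [0.9902 0.2236] [ 54.2996 402.1573] 90.12684
[527. 376.] [1.1006 0.367 ] [223.5464 613.6641] 96.76662
[312. 282.] [ 0.7418 -0.0221] [67.1178 79.9227] 152.24576
[390. 215.] [0.6034 0.2034] [ 80.3785 118.1893] 81.49371
[445. 198.] [0.5843 0.3736] [ 65.3246 121.536 ] 98.01918
[368. 169.] [0.4393 0.2023] [ 62.2252 117.6514] 97.869514
[ 14. 160.] [ 0.1701 -0.8199] [100.9345 207.6304] 0.6614613
[610.  35.] [-0.0394  1.3747] [285.3489 693.878 ] 138.7141
```

View pics/crop_rack.png

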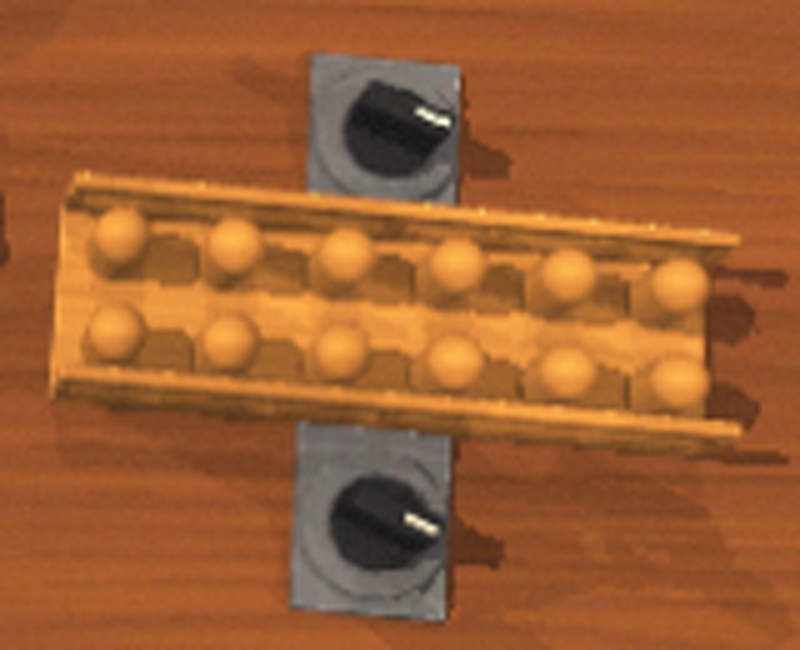

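View pics/crop_boards.png

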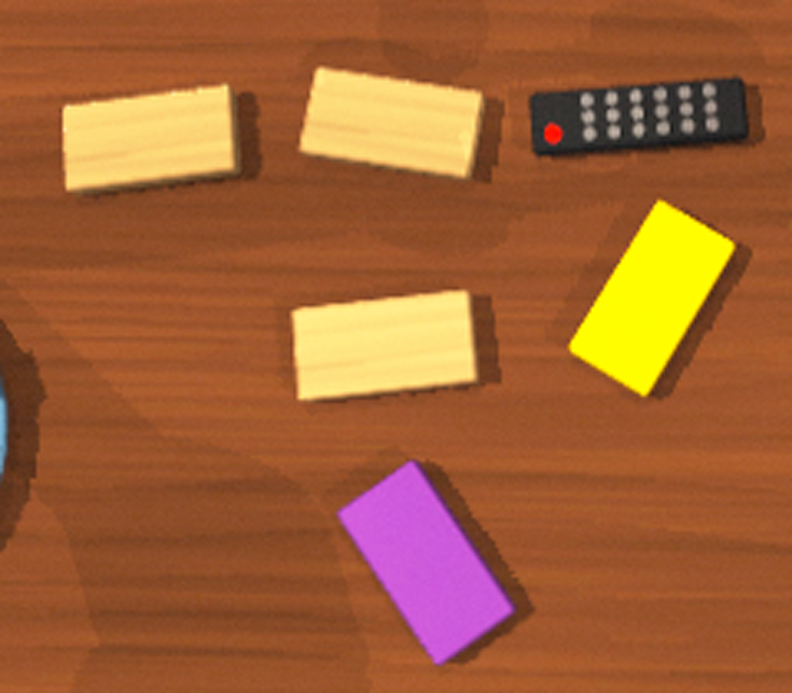

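Three plain wooden boards in the crop, at top-view pixels (175,182), (249,177), (246,244), measuring about 120 x 61 mm at 18 mm height. The yellow and purple blocks are decoys. The knob bars both have their white mark to the right, at about 65° in world yaw, 42 x 14 mm and 50 mm high, which matches the spec. I'll go to the near knob first.

```bash
cat >> h.py <<'E'
import json,math
def down(psi,tilt=0,ax=None):
    a=np.radians(psi); return np.array([[np.cos(a),np.sin(a),0],[np.sin(a),-np.cos(a),0],[0,0,-1.]])
def state():
    s=bot.read_state(); open("log.txt","a").write(json.dumps([list(map(float,s[k])) for k in("q","tool_pos","tcp_rot")])+"\n"); return s
def plan(way,jaw,p=None,R=None):
    """rows (tool-frame) through [(pos,R,n)...]; printed rounded, rounding carried along"""
    s=state()
    p=np.array(s["tool_pos"]) if p is None else p; R=Ro.from_rotvec(s["tcp_rot"]).as_matrix() if R is None else R
    for P,Q,n in way:
        P=np.array(P,float); rv=Ro.from_matrix(R.T@Q).as_rotvec()
        ang=np.linalg.norm(rv); d=np.linalg.norm(P-p)
        n=max(n,math.ceil(ang/0.118),math.ceil(d/0.0405)); p0,R0=p.copy(),R.copy(); rows=[]
        for i in range(1,n+1):
            Pt=p0+(P-p0)*i/n; Rt=R0@Ro.from_rotvec(rv*i/n).as_matrix()
            t=np.round(Ro.from_matrix(R.T@Rt).as_rotvec()/0.5,3); x=np.round(R.T@(Pt-p)/0.1,3)
            rows.append([*t,*x,jaw]); p=p+R@x*0.1; R=R@Ro.from_rotvec(t*0.5).as_matrix()
        for i in range(0,n,5): print(json.dumps([[[float(v)+0 for v in r] for r in rows[i:i+5]]]).replace(" ","").replace("-0.0,","0,").replace(".0,",","))
        print("--",n,P.round(4))
E
python3 - <<'E'
from h import *
plan([((.463,-.2155,.14),down(64.3),1),((.463,-.2155,.028),down(64.3),1)],30)
E
```

```text
[[[0,0,-0.121,0.287,-0.248,0.048,30.0],[0,0,-0.121,0.302,-0.23,0.048,30.0],[-0.001,0,-0.122,0.314,-0.211,0.048,30.0],[0,0,-0.121,0.328,-0.192,0.048,30.0],[0,0,-0.121,0.338,-0.172,0.049,30.0]]]
[[[0,-0.001,-0.121,0.348,-0.151,0.048,30.0],[0,0,-0.122,0.356,-0.129,0.047,30.0],[-0.001,0,-0.121,0.364,-0.108,0.048,30.0],[0,0,-0.121,0.37,-0.086,0.048,30.0],[0,0,-0.121,0.374,-0.063,0.048,30.0]]]
[[[0,0,-0.122,0.377,-0.04,0.048,30.0],[-0.001,0,-0.121,0.379,-0.017,0.048,30.0]]]
-- 12 [ 0.463  -0.2155  0.14  ]
[[[0,0,0,0,0,0.373,30.0],[0,0,0,0,0,0.373,30.0],[0,0,0,0,0,0.374,30.0]]]
-- 3 [ 0.463  -0.2155  0.028 ]
```

>>> play_rows(
  moves=[
    [[0,0,-0.12,0.29,-0.25,0.05,30],[0,0,-0.12,0.3,-0.23,0.05,30],[0,0,-0.12,0.31,-0.21,0.05,30],[0,0,-0.12,0.33,-0.19,0.05,30],[0,0,-0.12,0.34,-0.17,0.05,30]],
  ],
)

```text
time: 0.62
tool_pos: [0.3452, -0.452, 0.1727]
tcp_rot: [-2.952, -1.073, -0.0]
wrist_force: [0.8, -0.5, 0.1]
width: 0.351
grip_force: 0.0
```

>>> play_rows(
  moves=[
    [[0,0,-0.12,0.35,-0.15,0.05,30],[0,0,-0.12,0.36,-0.13,0.05,30],[0,0,-0.12,0.36,-0.11,0.05,30],[0,0,-0.12,0.37,-0.09,0.05,30],[0,0,-0.12,0.37,-0.06,0.05,30]],
  ],
)

```text
time: 1.03
tool_pos: [0.4305, -0.2826, 0.148]
tcp_rot: [2.759, 1.503, 0.0]
wrist_force: [0.2, 0.5, -0.0]
width: 0.346
grip_force: 0.0
```

>>> play_rows(
  moves=[
    [[0,0,-0.12,0.38,-0.04,0.05,30],[0,0,-0.12,0.38,-0.02,0.05,30],[0,0,0,0,0,0,30]],
  ],
)

```text
time: 1.28
tool_pos: [0.4659, -0.2104, 0.137]
tcp_rot: [-2.657, -1.67, -0.002]
wrist_force: [-1.1, -0.1, 0.3]
width: 0.351
grip_force: 0.0
```

Run:
```python
from h import *
np.set_printoptions(precision=4,suppress=True)
c=cam("wrist"); save(c,"w1.png"); s=state(); print(s["q"],s["tool_pos"],s["tcp_rot"],s["width"])
P=cloud(c); g=cv2.cvtColor(c["image"],cv2.COLOR_RGB2HSV)[...,2]
q=P.reshape(-1,3); k=q[(q[:,2]>.042)&(q[:,2]<.056)&(g.ravel()<60)&(np.hypot(q[:,0]-.463,q[:,1]+.2155)<.04)]
print(len(k)); 
if len(k)>5: print(cv2.minAreaRect((k[:,:2]*1000).astype(np.float32)))
plan([((.463,-.2155,.028),down(64.3),1)],30)
```

```text
[-0.4787  0.0026  2.0143  0.0007  1.1262 -0.0284] [ 0.4651 -0.213   0.1374] [-2.6601 -1.6682  0.0004] 0.3530635775759603
0
[[[-0.001,0,-0.001,-0.011,-0.002,0.365,30.0],[-0.001,-0.001,-0.002,-0.01,-0.002,0.364,30.0],[-0.001,0,-0.001,-0.011,-0.003,0.365,30.0]]]
-- 3 [ 0.463  -0.2155  0.028 ]
```

>>> play_rows(
  moves=[
    [[0,0,0,-0.03,0,0.36,30],[0,0,0,0,0,0.36,30],[0,0,0,0,0,0.36,30],[0,0,0,0,0,0,30]],
  ],
)

```text
time: 1.67
tool_pos: [0.4567, -0.2168, 0.0233]
tcp_rot: [-2.657, -1.654, 0.011]
wrist_force: [-2.2, 1.9, -0.7]
width: 0.347
grip_force: 0.0
```

>>> play_rows(
  moves=[
    [[0,0,0,0,0,0,5],[0,0,0,0,0,0,5],[0,0,0,0,0,0,5],[0,0,0,0,0,0,5],[0,0,0,0,0,0,5]],
  ],
  newtons=80,
)

```text
time: 2.08
tool_pos: [0.4649, -0.2201, 0.0324]
tcp_rot: [2.663, 1.66, 0.003]
wrist_force: [0.4, -0.2, 0.9]
width: 0.056
grip_force: 0.0
```

Run:
```python
from h import *
np.set_printoptions(precision=4,suppress=True)
s=state(); print({k:v for k,v in s.items() if k not in("joint_vel","joint_torque")})
c=cam("scene"); save(c,"s1.png",(150,130,310,290),3.7)
```

```text
{'time': 2.0833, 'q': array([-0.4906,  0.1261,  2.1008, -0.    ,  0.9106, -0.0343]), 'tool_pos': array([ 0.4649, -0.2201,  0.0324]), 'tcp_rot': array([2.6632, 1.6596, 0.0032]), 'wrist_force': array([ 0.3872, -0.1531,  0.915 ]), 'torque': array([ 0.0148, -0.0076,  0.0177]), 'grip_force': 0.0, 'width': 0.05611265437322403}
```

View pics/s1.png

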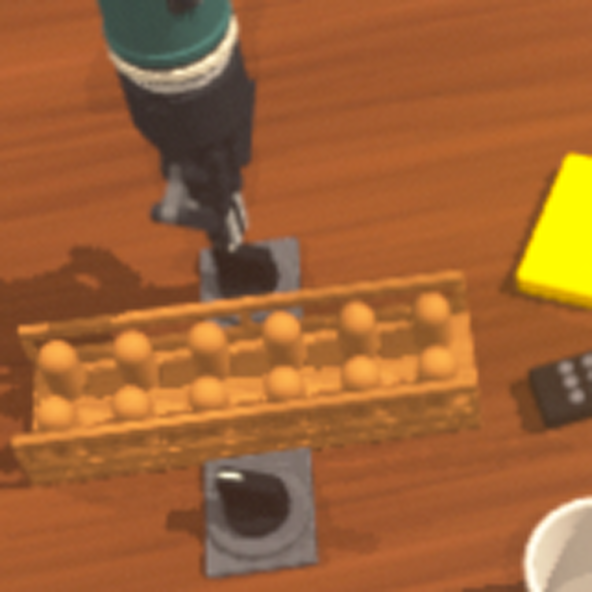

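The fingers closed to 5 mm on nothing. They sit behind the knob, at crop (235,240) against the knob at (250,270). I'll check the projection.

Run:
```python
from h import *
np.set_printoptions(precision=4,suppress=True)
for n in("scene","top"):
    c=cam(n)
    X=np.array([[.4649,-.2201,.0324],[.463,-.2155,.05],[.4649,-.2201,.14]])
    uv=cv2.projectPoints(X,cv2.Rodrigues(c["R"])[0],c["t"],c["K"],np.array(c["dist"]))[0][:,0]; print(n,uv)
    P=cloud(c); u,v=uv[1].round().astype(int)
    s=P[v-12:v+12,u-12:u+12].reshape(-1,3); s=s[s[:,2]>.03]; print(len(s),s[::20])
    if n=="top": save(c,"t1.png",(390,190,490,270),6)
for i in range(3): s=bot.read_state(); print(s["tool_pos"],s["time"])
```

```text
scene [[214.235  200.9582]
 [214.7205 195.8579]
 [206.2564 173.6596]]
271 [[ 0.4705 -0.234   0.1117]
 [ 0.4787 -0.2151  0.1121]
 [ 0.4871 -0.2269  0.118 ]
 [ 0.4698 -0.2134  0.0895]
 [ 0.5021 -0.2291  0.1254]
 [ 0.4775 -0.2193  0.0886]
 [ 0.4799 -0.2227  0.0847]
 [ 0.4742 -0.2177  0.0682]
 [ 0.4619 -0.2377  0.0506]
 [ 0.4642 -0.2284  0.0465]
 [ 0.4702 -0.2186  0.0469]
 [ 0.4735 -0.2116  0.0448]
 [ 0.4783 -0.1996  0.043 ]
 [ 0.4733 -0.2187  0.0341]]
top [[438.4965 232.3188]
 [438.6008 232.0089]
 [453.1909 224.4839]]
368 [[ 0.4624 -0.1821  0.2033]
 [ 0.4552 -0.1829  0.2246]
 [ 0.4504 -0.184   0.2321]
 [ 0.4618 -0.2001  0.1391]
 [ 0.4503 -0.1845  0.1993]
 [ 0.4545 -0.1938  0.1603]
 [ 0.4637 -0.2081  0.0883]
 [ 0.4672 -0.212   0.0507]
 [ 0.4653 -0.2038  0.0482]
 [ 0.464  -0.1989  0.0416]
 [ 0.439  -0.1903  0.2151]
 [ 0.4386 -0.1913  0.2054]
 [ 0.4586 -0.2095  0.034 ]
 [ 0.456  -0.2171  0.0381]
 [ 0.4368 -0.1956  0.1647]
 [ 0.4376 -0.1939  0.1289]
 [ 0.4365 -0.2075  0.1228]
 [ 0.4325 -0.1917  0.1216]
 [ 0.427  -0.1949  0.1522]]
[ 0.4639 -0.2194  0.0312] 2.2333
[ 0.4639 -0.2194  0.0312] 2.2333
[ 0.4639 -0.2194  0.0312] 2.2333
```

View pics/t1.png

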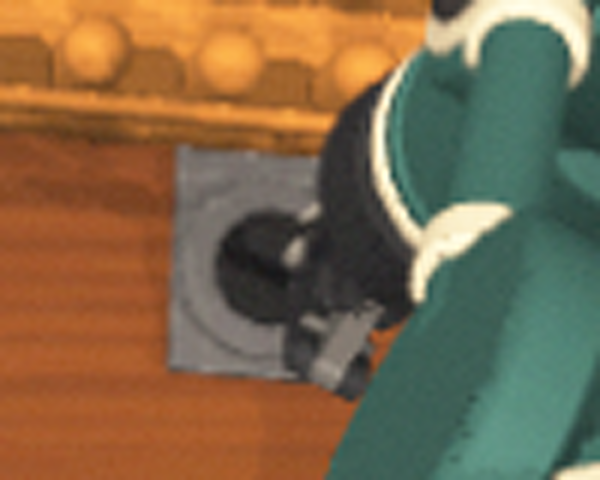

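Run:
```python
from h import *
np.set_printoptions(precision=4,suppress=True)
c=cam("wrist"); save(c,"w2.png"); 
X=np.array([[.4639,-.2194,.0312],[.463,-.2155,.05]])
print(cv2.projectPoints(X,cv2.Rodrigues(c["R"])[0],c["t"],c["K"],np.array(c["dist"]))[0][:,0], -c["R"].T@c["t"],c["R"][2])
print((c["depth"]>0).mean(), bot.read_state()["width"])
```

```text
[[316.9242 234.5407]
 [312.362  243.2232]] [ 0.4984 -0.1496  0.2062] [-0.1321 -0.2728 -0.953 ]
0.99595703125 0.05748617387101096
```

View pics/w2.png

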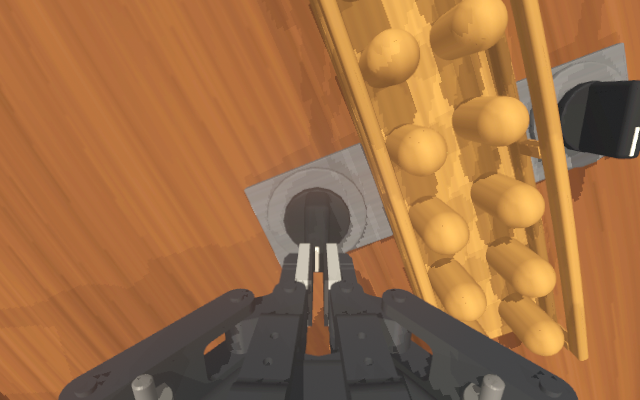

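Run:
```python
from h import *
np.set_printoptions(precision=4,suppress=True)
c=cam("wrist"); P=cloud(c)
for u,v in [(303,248),(335,248),(303,262),(335,262),(303,280),(318,258),(318,250),(318,225),(318,200),(316,180),(300,215),(260,200),(150,200),(390,45),(485,20)]: print(u,v,c["image"][v,u],P[v,u])
s=bot.read_state(); R=Ro.from_rotvec(s["tcp_rot"]).as_matrix(); print(s["tool_pos"],R)
```

```text
303 248 [204 196 181] [ 0.4626 -0.2064  0.0715]
335 248 [204 197 181] [ 0.4764 -0.2131  0.0718]
303 262 [204 196 181] [ 0.4632 -0.2066  0.0854]
335 262 [204 197 181] [ 0.4759 -0.2124  0.0862]
303 280 [223 216 199] [ 0.4643 -0.2059  0.1016]
318 258 [233 218 195] [ 0.4614 -0.2252  0.0492]
318 250 [255 255 247] [ 0.4638 -0.2204  0.05  ]
318 225 [80 74 69] [ 0.4701 -0.2075  0.048 ]
318 200 [85 72 67] [ 0.4753 -0.1971  0.0392]
316 180 [149 138 129] [ 0.4763 -0.1922  0.0116]
300 215 [83 74 69] [ 0.4577 -0.2066  0.0198]
260 200 [157 145 137] [ 0.4353 -0.1891  0.0061]
150 200 [188 117  65] [ 0.3623 -0.1555 -0.0004]
390 45 [249 187  97] [ 0.5387 -0.1412  0.0552]
485 20 [246 186  96] [ 0.5814 -0.1497  0.0556]
[ 0.4634 -0.2191  0.0306] [[ 0.4403  0.8979  0.0007]
 [ 0.8979 -0.4403 -0.0003]
 [ 0.      0.0007 -1.    ]]
```

Both cameras put the real fingertips at z≈0.067 while the reported TCP is at 0.031, so they closed above the bar. I'll reopen, go down a little and measure the tips again.

>>> play_rows(
  moves=[
    [[0,0,0,0,0,0,30],[0,0,0,0,0,0,30],[0,0,0,0.03,0,0.06,30],[0,0,0,0,0,0.06,30],[0,0,0,0,0,0,30]],
  ],
)

```text
time: 2.75
tool_pos: [0.4633, -0.2155, 0.0165]
tcp_rot: [-2.664, -1.661, 0.002]
wrist_force: [-0.8, -0.2, 0.0]
width: 0.349
grip_force: 0.0
```

```bash
cat >> h.py <<'E'
def tips(c=None):
    """bright pad fronts in the wrist view: lowest point (along tool z) of each, in tool coordinates and world"""
    s=bot.read_state(); c=c or cam("wrist"); P=cloud(c).reshape(-1,3); im=c["image"].reshape(-1,3).astype(int)
    R=Ro.from_rotvec(s["tcp_rot"]).as_matrix(); T=(P-s["tool_pos"])@R
    m=(im.min(1)>150)&(np.ptp(im,axis=1)<45)&(np.abs(T[:,1])<.06)&(T[:,2]>-.09)&(T[:,2]<.02)&(np.abs(T[:,0])<.02)
    for q in(m&(T[:,1]<0),m&(T[:,1]>0)):
        if q.sum()>10:
            z=np.percentile(T[q,2],98); e=q&(T[:,2]>z-.004); print("tip tool",T[e].mean(0).round(4),"zmax",round(z,4),"world",P[e].mean(0).round(4))
E
python3 - <<'E'
from h import *
s=state(); print(s["tool_pos"],s["wrist_force"],s["width"]); tips()
E
```

```text
[ 0.46329095 -0.21546797  0.01646017] [-0.8222367  -0.19276305  0.01549103] 0.34891806084799903
tip tool [ 0.0101 -0.0194 -0.0364] zmax -0.037 world [ 0.4504 -0.1979  0.053 ]
tip tool [-0.0094  0.0035 -0.0322] zmax -0.0324 world [ 0.4624 -0.2255  0.0487]
```

Run:
```python
from h import *
np.set_printoptions(precision=3,suppress=True)
s=state(); c=cam("wrist"); P=cloud(c); R=Ro.from_rotvec(s["tcp_rot"]).as_matrix(); T=(P-s["tool_pos"])@R
for u in (285,290):
    pass
for lo in np.arange(-.06,.02,.006):
    m=(np.abs(T[...,1])>.013)&(np.abs(T[...,1])<.035)&(np.abs(T[...,0])<.013)&(T[...,2]>lo)&(T[...,2]<lo+.006)
    v,u=np.nonzero(m); print(round(lo,3),m.sum(), (u.min(),u.max(),v.min(),v.max(),c["image"][m].mean(0)) if m.any() else "")
save(c,"w3.png",(160,100,480,340),2.5)
```

```text
-0.06 513 (np.int64(251), np.int64(384), np.int64(260), np.int64(308), array([116.462, 107.571,  98.988]))
-0.054 483 (np.int64(255), np.int64(381), np.int64(254), np.int64(302), array([121.524, 112.288, 102.934]))
-0.048 420 (np.int64(257), np.int64(378), np.int64(248), np.int64(290), array([120.164, 111.526, 102.519]))
-0.042 276 (np.int64(261), np.int64(373), np.int64(244), np.int64(283), array([127.17 , 118.775, 108.67 ]))
-0.036 39 (np.int64(288), np.int64(350), np.int64(244), np.int64(271), array([81.564, 74.923, 67.923]))
-0.03 0 
-0.024 0 
-0.018 0 
-0.012 0 
-0.006 860 (np.int64(285), np.int64(355), np.int64(216), np.int64(256), array([82.035, 75.144, 69.52 ]))
-0.0 1006 (np.int64(268), np.int64(372), np.int64(212), np.int64(249), array([149.817, 141.783, 134.257]))
0.006 359 (np.int64(263), np.int64(372), np.int64(209), np.int64(248), array([151.71 , 142.911, 135.306]))
0.012 34 (np.int64(263), np.int64(371), np.int64(209), np.int64(244), array([154.794, 145.235, 137.529]))
0.018 0
```

View pics/w3.png

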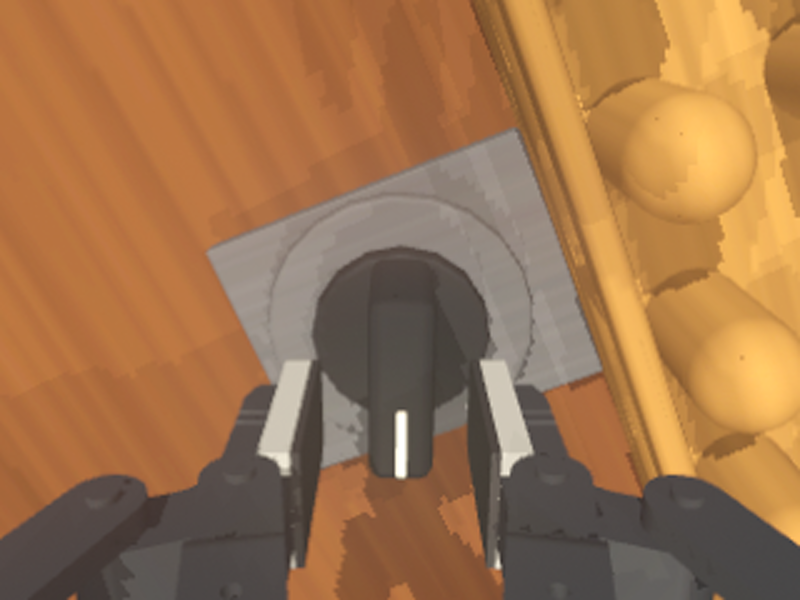

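The crop shows the pads straddling the bar (bar from (400,280) to (400,475)) but still above it. The real tips are about 36 mm behind the reported TCP, so I'll allow for that and lower 24 mm before closing.

>>> play_rows(
  moves=[
    [[0,0,0,0,0,0.08,30],[0,0,0,0,0,0.08,30],[0,0,0,0,0,0.08,30],[0,0,0,0,0,0,30],[0,0,0,0,0,0,30]],
  ],
)

```text
time: 3.27
tool_pos: [0.4635, -0.2158, -0.007]
tcp_rot: [-2.664, -1.661, 0.002]
wrist_force: [0.1, 0.1, 0.0]
width: 0.353
grip_force: 0.0
```

>>> play_rows(
  moves=[
    [[0,0,0,0,0,0,5],[0,0,0,0,0,0,5],[0,0,0,0,0,0,5],[0,0,0,0,0,0,5],[0,0,0,0,0,0,5]],
  ],
  newtons=60,
)

```text
time: 3.68
tool_pos: [0.4646, -0.2164, -0.0056]
tcp_rot: [2.666, 1.662, 0.0]
wrist_force: [0.1, -0.6, 0.1]
width: 0.151
grip_force: 60.3
```

Run:
```python
from h import *
s=state(); print(s["tool_pos"],s["wrist_force"],s["torque"],s["width"],s["grip_force"],s["q"])
```

```text
[ 0.46459397 -0.2164054  -0.00563836] [ 0.06504595 -0.60080641  0.1228768 ] [-0.02314291  0.12974969 -0.02140249] 0.15069779885213472 60.320141315460205 [-4.84488949e-01  1.81260244e-01  2.12340423e+00 -4.40765094e-05
  8.36657319e-01 -2.83990317e-02]
```

>>> play_rows(
  moves=[
    [[0,0,0.2,0,0,0,5],[0,0,0.2,0,0,0,5],[0,0,0.2,0,0,0,5],[0,0,0.2,0,0,0,5],[0,0,0.2,0,0,0,5]],
  ],
)

```text
time: 4.1
tool_pos: [0.4644, -0.2162, -0.0057]
tcp_rot: [-2.996, -0.944, 0.0]
wrist_force: [-0.3, 0.2, 0.3]
width: 0.148
grip_force: 60.5
```

>>> play_rows(
  moves=[
    [[0,0,0.2,0,0,0,5],[0,0,0.2,0,0,0,5],[0,0,0.2,0,0,0,5],[0,0,0.2,0,0,0,5],[0,0,0.2,0,0,0,5]],
  ],
)

```text
time: 4.52
tool_pos: [0.4643, -0.216, -0.0057]
tcp_rot: [-3.136, -0.173, 0.001]
wrist_force: [-0.9, 2.3, 0.2]
width: 0.145
grip_force: 60.6
```

>>> play_rows(
  moves=[
    [[0,0,0.2,0,0,0,5],[0,0,0.2,0,0,0,5],[0,0,0.2,0,0,0,5],[0,0,0.2,0,0,0,5],[0,0,0.2,0,0,0,5]],
  ],
)

```text
time: 4.93
tool_pos: [0.4643, -0.2158, -0.0057]
tcp_rot: [-3.081, 0.608, 0.001]
wrist_force: [-1.0, 2.5, 1.7]
width: 0.153
grip_force: 60.6
```

>>> play_rows(
  moves=[
    [[0,0,0.2,0,0,0,5],[0,0,0.2,0,0,0,5],[0,0,0.2,0,0,0,5],[0,0,0.2,0,0,0,5],[0,0,0.2,0,0,0,5]],
  ],
)

```text
time: 5.35
tool_pos: [0.4645, -0.2156, -0.0056]
tcp_rot: [-2.835, 1.352, 0.001]
wrist_force: [0.2, 4.0, 1.3]
width: 0.146
grip_force: 60.6
```

Run:
```python
from h import *
s=state(); print(s["tool_pos"],s["wrist_force"],s["torque"],s["width"],s["grip_force"],s["q"])
```

```text
[ 0.46451771 -0.21559522 -0.00563949] [0.24374538 4.02661155 1.29153624] [0.50834131 0.04853212 0.08075963] 0.14593327693911412 60.580852031707764 [-4.83861640e-01  1.81096035e-01  2.12360776e+00  1.23041599e-03
  8.37488216e-01  1.97617990e+00]
```

>>> play_rows(
  moves=[
    [[0,0,0.2,0,0,0,5],[0,0,0.2,0,0,0,5],[0,0,0.2,0,0,0,5],[0,0,0.2,0,0,0,5],[0,0,0.1,0,0,0,5]],
  ],
)

```text
time: 5.77
tool_pos: [0.4651, -0.217, -0.005]
tcp_rot: [2.484, -1.914, 0.004]
wrist_force: [1.7, 6.0, 2.3]
width: 0.154
grip_force: 317.1
```

Run:
```python
from h import *
s=state(); print(s["tool_pos"],s["wrist_force"],s["torque"],s["width"],s["grip_force"],s["q"])
```

```text
[ 0.46514529 -0.21695238 -0.00496754] [1.72826343 6.01057667 2.34213362] [ 1.06678575 -0.50958038  9.06771116] 0.15443370147716737 317.1149048191728 [-0.48064268  0.18068524  2.12252417 -0.00782355  0.83662959  2.40853339]
```

The near knob is at its stop: about 2.43 rad turned and 9 N m of resistance. Now release, lift and go to the far knob.

>>> play_rows(
  moves=[
    [[0,0,-0.05,0,0,0,30],[0,0,0,0,0,0,30],[0,0,0,0,0,0,30],[0,0,0,0,0,-0.3,30],[0,0,0,0,0,-0.3,30]],
  ],
)

```text
time: 6.18
tool_pos: [0.4625, -0.2157, 0.053]
tcp_rot: [2.489, -1.916, -0.008]
wrist_force: [0.7, -0.5, 0.0]
width: 0.352
grip_force: 0.0
```

>>> play_rows(
  moves=[
    [[0,0,-0.2,0,0,-0.3,30],[0,0,-0.2,0,0,-0.1,30],[0,0,-0.2,0,0,0,30],[0,0,-0.2,0,0,0,30]],
  ],
)

```text
time: 6.52
tool_pos: [0.4662, -0.2177, 0.0966]
tcp_rot: [-2.824, 1.377, -0.008]
wrist_force: [-0.8, -0.2, 0.2]
width: 0.351
grip_force: 0.0
```

Run:
```python
from h import *
s=state(); print(s["tool_pos"],s["q"]);tips()
c=cam("top"); P=cloud(c); v=cv2.cvtColor(c["image"],cv2.COLOR_RGB2HSV)[...,2]
s=np.s_[213:257,415:459]; q=P[s].reshape(-1,3); k=q[(q[:,2]>.04)&(q[:,2]<.056)&(v[s].ravel()<60)]; print(len(k),len(k) and cv2.minAreaRect((k[:,:2]*1000).astype(np.float32)))
plan([((.645,-.229,.105),down(66.4),1),((.645,-.229,-.008),down(66.4),4)],30)
```

```text
[ 0.46619798 -0.21772791  0.0965931 ] [-4.85467625e-01  4.55237240e-02  2.05207825e+00  2.05033423e-04
  1.03900321e+00  1.99265487e+00]
tip tool [ 0.009  -0.0187 -0.0703] zmax -0.069 world [ 0.4861 -0.2131  0.167 ]
tip tool [ 0.0075  0.0169 -0.0702] zmax -0.0691 world [ 0.4572 -0.2339  0.1667]
103 ((463.0935363769531, -215.10377502441406), (14.27135944366455, 41.34920883178711), 37.52641296386719)
[[[0,0,-0.23,0.066,-0.075,-0.005,30.0],[0,0,-0.23,0.075,-0.067,-0.006,30.0],[0,-0.001,-0.23,0.082,-0.058,-0.005,30.0],[0.001,0,-0.23,0.088,-0.048,-0.005,30.0],[0,0,-0.23,0.092,-0.038,-0.006,30.0]]]
[[[0,0,-0.23,0.097,-0.026,-0.005,30.0],[0,-0.001,-0.231,0.099,-0.016,-0.005,30.0],[0,0,-0.23,0.1,-0.004,-0.006,30.0],[0,0,-0.23,0.1,0.008,-0.005,30.0],[0,0,-0.23,0.098,0.018,-0.005,30.0]]]
[[[0.001,0,-0.23,0.096,0.031,-0.006,30.0],[0,-0.001,-0.23,0.092,0.04,-0.005,30.0],[0,0,-0.23,0.086,0.051,-0.006,30.0],[0,0,-0.23,0.079,0.061,-0.005,30.0],[0,0,-0.23,0.073,0.069,-0.006,30.0]]]
[[[0,-0.001,-0.23,0.064,0.077,-0.005,30.0],[0,0,-0.23,0.054,0.084,-0.006,30.0],[0.001,0,-0.23,0.045,0.09,-0.005,30.0]]]
-- 18 [ 0.645 -0.229  0.105]
[[[0,0,0,0,0,0.282,30.0],[0,0,0,0,0,0.283,30.0],[0,0,0,0,0,0.282,30.0],[0,0,0,0,0,0.283,30.0]]]
-- 4 [ 0.645 -0.229 -0.008]
```

The near bar now measures −52.5°, which is 138.4° clockwise of the rack axis (2.41 rad), so it is at its stop and zero is along the rack axis. The far knob therefore starts at about 0.34 rad and needs about 2.06 rad more. The tip offset now reads differently, so I'll recheck it.

Run:
```python
from h import *
np.set_printoptions(precision=3,suppress=True)
s=state(); c=cam("wrist"); P=cloud(c); R=Ro.from_rotvec(s["tcp_rot"]).as_matrix(); T=(P-s["tool_pos"])@R
print(s["tool_pos"], R.T@(-c["R"].T@c["t"]-s["tool_pos"]))
for lo in np.arange(-.09,.0,.006):
    m=(np.abs(T[...,1])>.013)&(np.abs(T[...,1])<.035)&(np.abs(T[...,0])<.013)&(T[...,2]>lo)&(T[...,2]<lo+.006)
    v,u=np.nonzero(m); print(round(lo,3),m.sum(), (u.min(),u.max(),v.min(),v.max(),c["image"][m].mean(0)) if m.any() else "")
for l in open("log.txt"):
    q,p,r=json.loads(l); print(np.array(q),np.array(p))
```

```text
[ 0.465 -0.217  0.095] [ 0.077 -0.001 -0.175]
-0.09 1972 (np.int64(218), np.int64(424), np.int64(299), np.int64(360), array([69.766, 62.314, 58.058]))
-0.084 978 (np.int64(222), np.int64(420), np.int64(289), np.int64(353), array([70.202, 59.145, 55.763]))
-0.078 622 (np.int64(227), np.int64(413), np.int64(281), np.int64(331), array([77.92 , 64.106, 58.953]))
-0.072 871 (np.int64(253), np.int64(383), np.int64(274), np.int64(326), array([116.789, 104.025,  94.55 ]))
-0.066 531 (np.int64(249), np.int64(387), np.int64(267), np.int64(320), array([107.026,  93.023,  83.072]))
-0.06 527 (np.int64(251), np.int64(384), np.int64(260), np.int64(308), array([102.721,  88.186,  78.905]))
-0.054 490 (np.int64(255), np.int64(381), np.int64(254), np.int64(302), array([105.886,  90.929,  81.067]))
-0.048 419 (np.int64(256), np.int64(379), np.int64(248), np.int64(291), array([108.048,  92.644,  82.387]))
-0.042 285 (np.int64(259), np.int64(374), np.int64(244), np.int64(283), array([114.407,  97.712,  85.793]))
-0.036 47 (np.int64(276), np.int64(356), np.int64(244), np.int64(273), array([110.979,  80.5
[... 167 characters left out ...]
-0.028] [ 0.465 -0.213  0.137]
[-0.479  0.003  2.014  0.001  1.126 -0.028] [ 0.465 -0.213  0.137]
[-0.491  0.126  2.101 -0.     0.911 -0.034] [ 0.465 -0.22   0.032]
[-0.484  0.147  2.112  0.     0.885 -0.028] [ 0.463 -0.215  0.016]
[-0.484  0.147  2.112 -0.     0.885 -0.028] [ 0.463 -0.216  0.017]
[-0.484  0.181  2.123 -0.     0.837 -0.028] [ 0.465 -0.216 -0.006]
[-0.484  0.181  2.124  0.001  0.837  1.976] [ 0.465 -0.216 -0.006]
[-0.481  0.181  2.123 -0.008  0.837  2.409] [ 0.465 -0.217 -0.005]
[-0.485  0.046  2.052  0.     1.039  1.993] [ 0.466 -0.218  0.097]
[-0.485  0.047  2.054  0.     1.039  1.997] [ 0.465 -0.217  0.095]
[-0.485  0.047  2.054  0.     1.039  1.997] [ 0.465 -0.217  0.095]
```

The offset is constant: the tips sit 36 mm behind the reported TCP along the tool. On to the far knob.

>>> play_rows(
  moves=[
    [[0,0,-0.23,0.07,-0.075,-0.01,30],[0,0,-0.23,0.075,-0.067,0,30],[0,0,-0.23,0.08,-0.058,-0.01,30],[0,0,-0.23,0.09,-0.048,0,30],[0,0,-0.23,0.09,-0.038,-0.01,30]],
  ],
)

```text
time: 7.08
tool_pos: [0.5148, -0.2199, 0.0967]
tcp_rot: [-3.098, 0.522, 0.001]
wrist_force: [0.1, 0.5, -0.0]
width: 0.352
grip_force: 0.0
```

>>> play_rows(
  moves=[
    [[0,0,-0.23,0.097,-0.026,0,30],[0,0,-0.23,0.099,-0.016,-0.01,30],[0,0,-0.23,0.1,0,0,30],[0,0,-0.23,0.1,0.01,-0.01,30],[0,0,-0.23,0.098,0.02,0,30]],
  ],
)

```text
time: 7.5
tool_pos: [0.5649, -0.224, 0.0989]
tcp_rot: [-3.119, -0.378, 0.0]
wrist_force: [-0.6, -0.1, -0.2]
width: 0.353
grip_force: 0.0
```

>>> play_rows(
  moves=[
    [[0,0,-0.23,0.096,0.03,-0.01,30],[0,0,-0.23,0.092,0.04,0,30],[0,0,-0.23,0.086,0.05,-0.01,30],[0,0,-0.23,0.08,0.06,0,30],[0,0,-0.23,0.073,0.07,-0.01,30]],
  ],
)

```text
time: 7.92
tool_pos: [0.6147, -0.227, 0.1015]
tcp_rot: [-2.883, -1.247, 0.001]
wrist_force: [-0.0, 0.9, -0.4]
width: 0.354
grip_force: 0.0
```

>>> play_rows(
  moves=[
    [[0,0,-0.23,0.064,0.077,0,30],[0,0,-0.23,0.054,0.084,-0.01,30],[0,0,-0.23,0.045,0.09,0,30],[0,0,0,0,0,0,30],[0,0,0,0,0,0,30]],
  ],
)

```text
time: 8.33
tool_pos: [0.6444, -0.2288, 0.1026]
tcp_rot: [-2.632, -1.714, 0.001]
wrist_force: [-0.6, -0.3, 0.6]
width: 0.35
grip_force: 0.0
```

Run:
```python
from h import *
np.set_printoptions(precision=4,suppress=True)
s=state(); print(s["tool_pos"],s["q"])
c=cam("wrist"); P=cloud(c); g=cv2.cvtColor(c["image"],cv2.COLOR_RGB2HSV)[...,2]
q=P.reshape(-1,3); k=q[(q[:,2]>.045)&(q[:,2]<.055)&(g.ravel()<110)&(np.hypot(q[:,0]-.645,q[:,1]+.229)<.04)]
if len(k)>5: print(len(k),cv2.minAreaRect((k[:,:2]*1000).astype(np.float32)))
plan([((.645,-.229,-.008),down(66.4),4)],30)
```

```text
[ 0.6444 -0.2288  0.1026] [-0.3776  0.3498  1.6747 -0.      1.118   0.0387]
785 ((648.7584838867188, -229.3915557861328), (41.53718566894531, 13.620745658874512), 66.81517028808594)
[[[-0.001,0,-0.002,0,0.003,0.276,30.0],[0,0,-0.002,0.001,0.003,0.277,30.0],[-0.001,0,-0.002,0,0.003,0.276,30.0],[-0.001,0,-0.002,0.001,0.003,0.276,30.0]]]
-- 4 [ 0.645 -0.229 -0.008]
```

>>> play_rows(
  moves=[
    [[0,0,0,0.01,0.02,0.27,30],[0,0,0,0,0,0.27,30],[0,0,0,0,0,0.27,30],[0,0,0,0,0,0.27,30],[0,0,0,0,0,0,30]],
  ],
)

```text
time: 8.8
tool_pos: [0.6406, -0.2265, -0.0117]
tcp_rot: [-2.623, -1.711, 0.011]
wrist_force: [-0.1, 0.3, -2.8]
width: 0.346
grip_force: 0.6
```

>>> play_rows(
  moves=[
    [[0,0,0,0,0,0,5],[0,0,0,0,0,0,5],[0,0,0,0,0,0,5],[0,0,0,0,0,0,5],[0,0,0,0,0,0,5]],
  ],
)

```text
time: 9.22
tool_pos: [0.6484, -0.2296, -0.0046]
tcp_rot: [2.627, 1.717, 0.004]
wrist_force: [6.7, -3.9, -15.7]
width: 0.149
grip_force: 64.2
```

Run:
```python
from h import *
s=state(); print(s["tool_pos"],s["wrist_force"],s["torque"],s["width"],s["grip_force"],s["q"])
```

```text
[ 0.64841836 -0.22956251 -0.00461353] [  6.72747728  -3.91277549 -15.69394654] [-0.48079524 -1.08989888 -0.03097422] 0.14871455089444013 64.18936014175415 [-3.76401851e-01  4.62588433e-01  1.73624032e+00 -1.56795243e-04
  9.38614014e-01  3.68445471e-02]
```

>>> play_rows(
  moves=[
    [[0,0,0.2,0,0,0,5],[0,0,0.2,0,0,0,5],[0,0,0.2,0,0,0,5],[0,0,0.2,0,0,0,5],[0,0,0.2,0,0,0,5]],
  ],
)

```text
time: 9.63
tool_pos: [0.6486, -0.2297, -0.0046]
tcp_rot: [2.973, 1.007, 0.005]
wrist_force: [7.7, -3.6, -16.5]
width: 0.144
grip_force: 64.0
```

>>> play_rows(
  moves=[
    [[0,0,0.2,0,0,0,5],[0,0,0.2,0,0,0,5],[0,0,0.2,0,0,0,5],[0,0,0.2,0,0,0,5],[0,0,0.2,0,0,0,5]],
  ],
)

```text
time: 10.05
tool_pos: [0.6487, -0.2298, -0.0046]
tcp_rot: [3.13, 0.24, 0.007]
wrist_force: [7.9, -4.7, -17.3]
width: 0.147
grip_force: 64.0
```

>>> play_rows(
  moves=[
    [[0,0,0.2,0,0,0,5],[0,0,0.2,0,0,0,5],[0,0,0.2,0,0,0,5],[0,0,0.2,0,0,0,5],[0,0,0.2,0,0,0,5]],
  ],
)

```text
time: 10.47
tool_pos: [0.6487, -0.23, -0.0046]
tcp_rot: [3.093, -0.542, 0.008]
wrist_force: [8.2, -5.2, -16.8]
width: 0.146
grip_force: 64.0
```

>>> play_rows(
  moves=[
    [[0,0,0.2,0,0,0,5],[0,0,0.2,0,0,0,5],[0,0,0.2,0,0,0,5],[0,0,0.2,0,0,0,5],[0,0,0.2,0,0,0,5]],
  ],
)

```text
time: 10.88
tool_pos: [0.6486, -0.2302, -0.0046]
tcp_rot: [2.864, -1.29, 0.008]
wrist_force: [8.3, -5.4, -16.4]
width: 0.142
grip_force: 64.0
```

>>> play_rows(
  moves=[
    [[0,0,0.15,0,0,0,5],[0,0,0.1,0,0,0,5],[0,0,0,0,0,0,5]],
  ],
)

```text
time: 11.13
tool_pos: [0.6485, -0.2303, -0.0046]
tcp_rot: [2.782, -1.455, 0.008]
wrist_force: [6.9, -4.7, -16.3]
width: 0.151
grip_force: 76.8
```

Run:
```python
from h import *
s=state(); print(s["tool_pos"],s["wrist_force"],s["torque"],s["width"],s["grip_force"],s["q"])
```

```text
[ 0.64853977 -0.23032286 -0.00458248] [  6.8857555   -4.70894271 -16.29090537] [-0.64901418 -1.23964612  1.86255506] 0.1510729562864913 76.80631038732827 [-0.37615156  0.46268439  1.73603392 -0.0028752   0.93789237  2.16002365]
```

>>> play_rows(
  moves=[
    [[0,0,0.1,0,0,0,5],[0,0,0.05,0,0,0,5],[0,0,0,0,0,0,5],[0,0,0,0,0,0,5]],
  ],
)

```text
time: 11.47
tool_pos: [0.6478, -0.2296, -0.0044]
tcp_rot: [2.728, -1.554, 0.005]
wrist_force: [5.5, -3.0, -13.4]
width: 0.148
grip_force: 110.1
```

Run:
```python
from h import *
s=state(); print(s["torque"],s["grip_force"],s["q"])
```

```text
[-0.40051166 -0.78778401  2.01101771] 110.07549258567451 [-0.37565401  0.46211465  1.73638087 -0.00276971  0.93999858  2.23254817]
```

>>> play_rows(
  moves=[
    [[0,0,0,0,0,0,30],[0,0,0,0,0,0,30],[0,0,0,0,0,0,30],[0,0,0,0,0,-0.3,30],[0,0,0,0,0,-0.4,30]],
  ],
)

```text
time: 11.88
tool_pos: [0.6432, -0.2273, 0.0624]
tcp_rot: [2.724, -1.562, -0.013]
wrist_force: [0.4, -0.8, -0.9]
width: 0.352
grip_force: 0.0
```

>>> play_rows(
  moves=[
    [[0,0,-0.24,0,0,-0.4,30],[0,0,-0.24,-0.2,-0.2,-0.2,85],[0,0,-0.24,-0.2,-0.2,0,85],[0,0,-0.24,-0.2,-0.2,0,85],[0,0,-0.24,-0.2,-0.2,0,85]],
  ],
)

```text
time: 12.3
tool_pos: [0.6434, -0.1159, 0.1287]
tcp_rot: [-3.067, 0.679, -0.008]
wrist_force: [0.2, -0.6, -0.4]
width: 0.897
grip_force: 0.0
```

```bash
cat >> h.py <<'E'
def knobs(n="top"):
    c=cam(n); P=cloud(c); v=cv2.cvtColor(c["image"],cv2.COLOR_RGB2HSV)[...,2]
    q=P.reshape(-1,3)
    for x,y in((.463,-.2155),(.647,-.229)):
        k=q[(q[:,2]>.044)&(q[:,2]<.056)&(v.ravel()<(60 if n!="wrist" else 110))&(np.hypot(q[:,0]-x,q[:,1]-y)<.035)]
        if len(k)>8:
            r=cv2.minAreaRect((k[:,:2]*1000).astype(np.float32)); b=cv2.boxPoints(r); e,f=b[1]-b[0],b[2]-b[1]; L=e if np.hypot(*e)>np.hypot(*f) else f
            print("knob",len(k),np.round(r[0],1),np.round(sorted(r[1]),1),"yaw",round(math.degrees(math.atan2(L[1],L[0]))%180,1))
E
python3 - <<'E'
from h import *
np.set_printoptions(precision=4,suppress=True)
s=state(); print(s["tool_pos"],s["q"])
knobs("top"); knobs("scene")
c=cam("top"); P=cloud(c)
for n in("top","scene"):
    c=cam(n); P=cloud(c).reshape(-1,3); g=P[(P[:,2]>.053)&(P[:,2]<.060)&(np.abs(P[:,0]-.555)<.035)&(np.abs(P[:,1]+.22)<.16)]
    r=cv2.minAreaRect((g[:,:2]*1000).astype(np.float32)); print(n,"dowel tops",len(g),r)
c=cam("top"); P=cloud(c).reshape(-1,3); g=P[(P[:,2]>.049)&(P[:,2]<.0545)&(np.abs(P[:,0]-.555)<.06)&(np.abs(P[:,1]+.22)<.17)]; r=cv2.minAreaRect((g[:,:2]*1000).astype(np.float32)); print("rails",len(g),r)
E
```

```text
[ 0.6434 -0.1159  0.1287] [-0.2166  0.27    1.7278  0.0005  1.1385  1.79  ]
top dowel tops 77 ((582.9293823242188, -216.21197509765625), (64.70821380615234, 308.4586181640625), 12.423234939575195)
scene dowel tops 383 ((555.320068359375, -232.11920166015625), (69.11466979980469, 285.30517578125), 0.06811901926994324)
rails 113 ((564.41455078125, -92.01990509033203), (35.118019104003906, 92.12805938720703), 85.85276794433594)
```

```bash
cat >> h.py <<'E'
def fk(q,k):
    a1,L2,L3,d1,d6,s4,a3=k; y=lambda t:Ro.from_euler("y",t); z=lambda t:Ro.from_euler("z",t)
    A=z(q[0])*y(q[1]); B=A*y(q[2]); W=B*z(s4*q[3])*y(q[4])*z(q[5]+np.pi/2)
    p=z(q[0]).apply([a1,0,d1])+A.apply([0,0,L2])+B.apply([a3,0,L3])+W.apply([0,0,d6]); return p,W.as_matrix()
E
python3 - <<'E'
from h import *
from scipy.optimize import least_squares
np.set_printoptions(precision=4,suppress=True)
D=[json.loads(l) for l in open("log.txt")]
A=[];b=[]
for q,p,r in D:
    A.append([1,np.sin(q[1]),np.sin(q[1]+q[2]),0]); b.append(np.hypot(p[0],p[1]))
    A.append([0,np.cos(q[1]),np.cos(q[1]+q[2]),1]); b.append(p[2])
x,res,_,sv=np.linalg.lstsq(np.array(A),np.array(b),rcond=None); print(x,sv,np.abs(np.array(A)@x-b).max())
for q,p,r in D[:2]+D[-1:]: print(Ro.from_rotvec(r).as_matrix()-fk(q,[0,.4,.4,.3,.2,1,0])[1])
E
```

```text
[ 0.0001  0.5134  0.5659 -0.1316] [6.4884 5.4352 0.4724 0.369 ] 0.00182053071721211
[[-0.  0.  0.]
 [ 0.  0. -0.]
 [ 0.  0.  0.]]
[[ 0. -0.  0.]
 [-0. -0. -0.]
 [-0.  0.  0.]]
[[-0.  0. -0.]
 [ 0.  0.  0.]
 [-0. -0.  0.]]
```

```bash
cat >> h.py <<'E'
from scipy.optimize import least_squares
Z=np.array([0,0,1.]); LO=[-2.63,-.94,.31,-1.31,0,-2.55]; HI=[2.63,2.18,2.57,4.45,2.66,2.55]
def ik(P,R,k,q0):
    f=lambda q:np.r_[(fk(q,k)[0]-P)*3,(fk(q,k)[1]-R).ravel()]
    r=least_squares(f,np.clip(q0,np.array(LO)+.01,np.array(HI)-.01),bounds=(LO,HI)); return r.x,np.abs(r.fun).max()
def frame(x,z): return np.column_stack([x,np.cross(z,x),z])
def tool_in_board(th=30,xg=-.035,ztip=.007,off=.0415):
    """tool pose in the board frame: tip at xg along board, ztip above its underside, z leaning th to +x"""
    t=np.radians(th); z=np.array([np.sin(t),0,-np.cos(t)]); y=np.array([0,-1.,0]); x=np.cross(y,z)
    return np.array([xg,0,ztip-.009])+off*z, np.column_stack([x,y,z])
def pick(c,yaw,lift=0,**kw):
    a=np.radians(yaw); B=frame(np.array([np.cos(a),np.sin(a),0]),Z); p,R=tool_in_board(**kw); return np.array([c[0],c[1],.009+lift])+B@p, B@R
def place(rk,yaw,sx,zc,**kw):
    a=np.radians(yaw); ex=np.array([np.cos(a),np.sin(a),0]); ey=np.cross(Z,ex); B=np.column_stack([-Z,ey,ex])
    p,R=tool_in_board(**kw); return np.array([rk[0],rk[1],0])+ex*sx+Z*zc+B@p, B@R
E
python3 - <<'E'
from h import *
np.set_printoptions(precision=3,suppress=True)
s=state(); q0=s["q"]
for d6 in(.25,.4):
  for s4 in(1,-1):
    k=[0,.5134,.5659,d6-.1316,d6,s4,0]; print("d6",d6,s4)
    for nm,(P,R) in [("A",pick((.437,.203),97.5)),("B",pick((.595,.206),81.7)),("C",pick((.58,.375),98)),("s0",place((.556,-.223),85.9,-.1,.073)),("s4",place((.556,-.223),85.9,.1,.2))]:
        q,e=min((ik(P,R,k,np.array(g)) for g in(q0,[0,.3,1.7,1,1.2,0],[0,.3,1.7,-1,1.2,0])),key=lambda r:r[1]); print(nm,P,q,round(e,4))
P,R=pick((.437,.203),97.5,.15); plan([(P,R,10)],72)
E
```

```text
d6 0.25 1
A [ 0.439  0.189 -0.029] [ 0.142  0.191  2.256  0.738  0.838 -0.534] 0.0
B [ 0.593  0.192 -0.029] [ 0.118  0.374  2.004  0.763  0.774 -0.298] 0.0
C [ 0.582  0.361 -0.029] [ 0.377  0.471  1.856  0.724  0.823 -0.269] 0.0
s0 [ 0.546 -0.361  0.087] [-0.252  0.338  1.994 -1.28   1.096  0.642] 0.0
s4 [ 0.56  -0.161  0.214] [ 0.095  0.175  1.923 -1.037  1.443  0.537] 0.0
d6 0.25 -1
A [ 0.439  0.189 -0.029] [ 0.142  0.191  2.256 -0.738  0.838 -0.534] 0.0
B [ 0.593  0.192 -0.029] [ 0.118  0.374  2.004 -0.763  0.774 -0.298] 0.0
C [ 0.582  0.361 -0.029] [ 0.377  0.471  1.856 -0.724  0.823 -0.269] 0.0
s0 [ 0.546 -0.361  0.087] [-0.252  0.338  1.994  1.28   1.096  0.642] 0.0
s4 [ 0.56  -0.161  0.214] [0.095 0.175 1.923 1.037 1.443 0.537] 0.0
d6 0.4 1
A [ 0.439  0.189 -0.029] [-0.02   0.239  2.25   0.701  0.873 -0.671] 0.0
B [ 0.593  0.192 -0.029] [-0.011  0.384  2.041  0.763  0.799 -0.433] 0.0
C [ 0.582  0.361 -0.029] [ 0.261  0.48   1.891  0.726  0.845 -0.392] 0.0
s0 [ 0.546 -0.361  0.087] [-0.026  0.445  2.03  -1.196  1.193  0.843] 0.0
s4 [ 0.56  -0.161  0.214] [ 0.305  0.321  1.897 -
[... 579 characters left out ...]
.059,0.032,-0.219,-0.108,-0.161,0.009,72.0]]]
[[[0.059,0.032,-0.22,-0.09,-0.171,0.012,72.0],[0.059,0.032,-0.219,-0.07,-0.179,0.017,72.0],[0.059,0.032,-0.22,-0.052,-0.185,0.02,72.0],[0.059,0.032,-0.219,-0.031,-0.19,0.026,72.0],[0.059,0.032,-0.22,-0.01,-0.19,0.031,72.0]]]
[[[0.06,0.032,-0.219,0.01,-0.19,0.037,72.0],[0.059,0.032,-0.22,0.03,-0.187,0.042,72.0],[0.059,0.031,-0.219,0.049,-0.181,0.049,72.0],[0.059,0.032,-0.22,0.068,-0.172,0.054,72.0],[0.059,0.032,-0.219,0.085,-0.163,0.061,72.0]]]
[[[0.059,0.032,-0.22,0.102,-0.151,0.067,72.0],[0.059,0.032,-0.219,0.116,-0.136,0.073,72.0],[0.059,0.032,-0.22,0.129,-0.121,0.079,72.0],[0.059,0.032,-0.219,0.14,-0.103,0.084,72.0]]]
-- 19 [0.439 0.189 0.121]
```

>>> play_rows(
  moves=[
    [[0.06,0.03,-0.22,-0.17,-0.1,0,72],[0.06,0.03,-0.22,-0.15,-0.12,0,72],[0.06,0.03,-0.22,-0.14,-0.13,0,72],[0.06,0.03,-0.22,-0.13,-0.15,0.01,72],[0.06,0.03,-0.22,-0.11,-0.16,0.01,72]],
  ],
)

```text
time: 13.02
tool_pos: [0.5871, -0.0365, 0.125]
tcp_rot: [-3.004, -0.171, -0.16]
wrist_force: [0.6, -0.5, 0.9]
width: 0.843
grip_force: 0.0
```

>>> play_rows(
  moves=[
    [[0.06,0.03,-0.22,-0.09,-0.17,0.01,72],[0.06,0.03,-0.22,-0.07,-0.18,0.02,72],[0.06,0.03,-0.22,-0.05,-0.19,0.02,72],[0.06,0.03,-0.22,-0.03,-0.19,0.03,72],[0.06,0.03,-0.22,-0.01,-0.19,0.03,72]],
  ],
)

```text
time: 13.43
tool_pos: [0.5336, 0.0444, 0.1243]
tcp_rot: [-2.719, -0.95, -0.295]
wrist_force: [-0.5, -0.3, -0.3]
width: 0.835
grip_force: 0.0
```

>>> play_rows(
  moves=[
    [[0.06,0.03,-0.22,0.01,-0.19,0.04,72],[0.06,0.03,-0.22,0.03,-0.19,0.04,72],[0.06,0.03,-0.22,0.05,-0.18,0.05,72],[0.06,0.03,-0.22,0.07,-0.17,0.05,72],[0.06,0.03,-0.22,0.09,-0.16,0.06,72]],
  ],
)

```text
time: 13.85
tool_pos: [0.4804, 0.125, 0.1244]
tcp_rot: [-2.25, -1.612, -0.399]
wrist_force: [-0.9, 0.4, 0.5]
width: 0.84
grip_force: 0.0
```

>>> play_rows(
  moves=[
    [[0.06,0.03,-0.22,0.1,-0.15,0.07,72],[0.06,0.03,-0.22,0.12,-0.14,0.07,72],[0.06,0.03,-0.22,0.13,-0.12,0.08,72],[0.06,0.03,-0.22,0.14,-0.1,0.08,72],[0,0,0,0,0,0,72]],
  ],
)

```text
time: 14.27
tool_pos: [0.4364, 0.1904, 0.1238]
tcp_rot: [-1.77, -2.036, -0.457]
wrist_force: [-1.1, -0.1, 0.0]
width: 0.841
grip_force: 0.0
```

Run:
```python
from h import *
np.set_printoptions(precision=4,suppress=True)
cam("top"); s=state(); print(s["tool_pos"],s["q"],s["width"])
D=[json.loads(l) for l in open("log.txt")]
for s4 in(1,-1):
    def f(x): 
        o=[]
        for q,p,r in D:
            P,R=fk(q,[x[0],x[1],x[2],x[3]+x[4],x[4],s4,x[5]]); o+=list(P-p)+list((R-Ro.from_rotvec(r).as_matrix()).ravel()*.2)
        return o
    r=least_squares(f,[0,.51,.566,-.13,.3,0]); print(s4,r.x,np.abs(r.fun).max())
knobs()
c=cam("wrist"); P=cloud(c); R=Ro.from_rotvec(s["tcp_rot"]).as_matrix(); T=(P-s["tool_pos"])@R
for lo in np.arange(-.07,-.02,.003):
    m=(np.abs(T[...,1])>.025)&(np.abs(T[...,1])<.06)&(np.abs(T[...,0])<.013)&(T[...,2]>lo)&(T[...,2]<lo+.003); print(round(lo,3),m.sum(),end="; ")
c=cam("top"); 
for b in boards(c): print(*b)
for b in boards(cam("scene")): 
    if 50<b[2][0]<90 and b[2][1]<130: print("sc",*b)
P=cloud(c).reshape(-1,3)
for lo,hi in((.0500,.0545),(.0545,.060)):
    g=P[(P[:,2]>lo)&(P[:,2]<hi)&(np.abs(P[:,0]-.555)<.065)&(np.abs(P[:,1]+.22)<.17)]; print(lo,len(g),cv2.minAreaRect((g[:,:2]*1000).astype(np.float32)))
im=c["image"]; save(c,"crop_r2.png",(350,130,530,265),4.4)
```

```text
[0.4373 0.1895 0.1238] [-0.0489 -0.0095  2.1575  0.5561  1.1791 -0.4494] 0.8442560328860502
1 [ 0.0003  0.5092  0.5665 -0.1267  0.4259  0.001 ] 0.0243445129335413
-1 [-0.0042  0.5573  0.5608 -0.1658 -0.3488  0.0076] 0.19491649079862305
knob 97 [ 463.1 -215.1] [14.2 40.3] yaw 127.3
knob 88 [ 645.2 -229.6] [13.6 41.9] yaw 126.3
-0.07 460; -0.067 406; -0.064 384; -0.061 373; -0.058 342; -0.055 325; -0.052 292; -0.049 257; -0.046 151; -0.043 76; -0.04 0; -0.037 0; -0.034 0; -0.031 0; -0.028 0; -0.025 0; -0.022 0; [238. 244.] [0.4333 0.2177] [60.9653 91.6402] 97.34475
[174. 181.] [0.576  0.3769] [ 59.8717 118.2771] 97.98302
[247. 175.] [0.5895 0.2069] [ 60.7913 118.7091] 82.00356
sc [313. 282.] [ 0.7403 -0.0237] [68.4762 77.0608] 165.66466
sc [389. 214.] [0.5952 0.2056] [ 69.2356 120.1076] 76.45381
sc [446. 198.] [0.5835 0.3722] [ 65.4797 123.9896] 98.03434
sc [368. 169.] [0.4414 0.2025] [ 65.3518 117.9124] 97.17139
0.05 732 ((552.2501220703125, -256.08599853515625), (232.41746520996094, 94.06940460205078), 85.7305908203125)
0.0545 657 ((551.4500732421875, -253.66131591796875), (233.077880859375, 92.80433654785156), 85.74613189697266)
```

Both knobs measure home: yaws 127.3° and 126.3°, or about 2.42 rad. The pick and place poses are inside the joint ranges, so I'll take board A first.

```bash
cat >> h.py <<'E'
KW=dict(off=.040,ztip=.009)
K=[.0003,.5092,.5665,.4259-.1267,.4259,1,.001]
def rackfit(n,c0=(.557,-.2227),yaw=85.8):
    P=cloud(cam(n)).reshape(-1,3); a=np.radians(yaw); ex=np.array([np.cos(a),np.sin(a)]); ey=np.array([-ex[1],ex[0]])
    d=P[:,:2]-c0; x=d@ex; y=d@ey; m=(P[:,2]>.0548)&(P[:,2]<.06)&(np.abs(np.abs(y)-.022)<.009)&(np.abs(x)<.14)
    w=np.exp(2j*np.pi*(x[m]+.125)/.05); print(n,m.sum(),"x resid mm",round(float(np.angle(w.mean())/2/np.pi*50),2),"mean |y| sides",[(round(float(np.median(y[m&(y*t>0)])),4)) for t in(1,-1)])
E
python3 - <<'E'
from h import *
rackfit("scene"); rackfit("top")
a=dict(c=(.4375,.2035),yaw=97.4,**KW)
P,R=pick(lift=.05,**a); P2,R2=pick(**a); plan([(P,R,2),(P2,R2,2)],85)
E
```

```text
scene 231 x resid mm -0.61 mean |y| sides [0.0212, -0.0228]
top 288 x resid mm -0.69 mean |y| sides [0.0242, -0.0184]
[[[-0.013,0,0.001,-0.169,0.011,0.287,85.0],[-0.013,0.001,0,-0.168,0.009,0.286,85.0],[-0.012,0,0.001,-0.169,0.007,0.287,85.0]]]
-- 3 [0.4394 0.1886 0.0244]
[[[0,0,0,-0.125,0,0.216,85.0],[0,0,0,-0.125,0.001,0.217,85.0]]]
-- 2 [ 0.4394  0.1886 -0.0256]
```

>>> play_rows(
  moves=[
    [[-0.01,0,0,-0.17,0.01,0.29,85],[-0.01,0,0,-0.17,0.01,0.29,85],[-0.02,0,0,-0.17,0.01,0.28,85],[0,0,0,0,0,0,85],[0,0,0,0,0,0,85]],
  ],
)

```text
time: 15.03
tool_pos: [0.4369, 0.189, 0.0228]
tcp_rot: [-1.785, -2.032, -0.474]
wrist_force: [0.2, 0.8, 0.8]
width: 0.996
grip_force: 0.0
```

Run:
```python
from h import *
np.set_printoptions(precision=4,suppress=True)
s=state(); print(s["tool_pos"],s["width"])
a=dict(c=(.4375,.2035),yaw=97.4,**KW)
P2,R2=pick(**a); plan([(P2,R2,3)],85)
c=cam("wrist"); P=cloud(c).reshape(-1,3); d=P[(P[:,2]>.014)&(P[:,2]<.021)&(np.hypot(P[:,0]-.4375,P[:,1]-.2035)<.08)]
hs=cv2.cvtColor(c["image"],cv2.COLOR_RGB2HSV).reshape(-1,3); m=(P[:,2]>.014)&(P[:,2]<.021)&(np.hypot(P[:,0]-.4375,P[:,1]-.2035)<.08)&(hs[:,0]>10)&(hs[:,0]<30)&(hs[:,1]>50)
d=P[m]; print(len(d),cv2.minAreaRect((d[:,:2]*1000).astype(np.float32)))
```

```text
[0.4369 0.189  0.0228] 0.9961559824021814
[[[-0.003,-0.001,-0.001,-0.083,0.009,0.139,85.0],[-0.003,-0.001,0,-0.083,0.009,0.138,85.0],[-0.003,0,-0.001,-0.083,0.008,0.139,85.0]]]
-- 3 [ 0.4394  0.1886 -0.0256]
17074 ((437.5785217285156, 204.32412719726562), (62.25985336303711, 119.3918685913086), 7.464362621307373)
```

The wrist view confirms the board: 62 x 119 mm at (0.4376, 0.2043), yaw 97.5°. Descend and grip.

>>> play_rows(
  moves=[
    [[0,0,0,-0.08,0.01,0.14,85],[0,0,0,-0.08,0.01,0.14,85],[0,0,0,-0.08,0,0.14,85],[0,0,0,0,0,0,85],[0,0,0,0,0,0,85]],
  ],
)

```text
time: 15.5
tool_pos: [0.4422, 0.1897, -0.0228]
tcp_rot: [-1.785, -2.038, -0.481]
wrist_force: [0.2, -0.2, -0.1]
width: 0.993
grip_force: 0.0
```

>>> play_rows(
  moves=[
    [[0,0,0,0,0,0,50],[0,0,0,0,0,0,50],[0,0,0,0,0,0,50],[0,0,0,0,0,0,50],[0,0,0,0,0,0,50]],
  ],
  newtons=70,
)

```text
time: 15.92
tool_pos: [0.443, 0.1896, -0.0221]
tcp_rot: [-1.784, -2.039, -0.483]
wrist_force: [-1.0, -2.7, 7.9]
width: 0.703
grip_force: 75.3
```

Run:
```python
from h import *
s=state(); print(s["tool_pos"],s["tcp_rot"],s["width"]*85.4,s["grip_force"],s["wrist_force"])
P,R=pick((.4375,.2035),97.4,lift=.16,**KW)
R1=R; P3,R3=place((.557,-.2233),85.8,-.1,.16,**KW)
plan([(P,R,1),(P3,R3,1)],50)
```

```text
[ 0.44295343  0.18956807 -0.02210605] [-1.78445702 -2.03939432 -0.4833572 ] 60.0752008947954 75.31230325810611 [-1.01377458 -2.67599627  7.94966177]
[[[0.001,0,0.002,0.195,-0.007,-0.339,50.0],[0.002,0,0.003,0.194,-0.008,-0.34,50.0],[0.001,0,0.002,0.195,-0.008,-0.339,50.0],[0.001,0,0.002,0.194,-0.009,-0.339,50.0]]]
-- 4 [0.4394 0.1886 0.1344]
[[[0.008,-0.224,0.031,-0.329,0.026,-0.224,50.0],[0.009,-0.223,0.031,-0.352,0.031,-0.185,50.0],[0.008,-0.224,0.031,-0.369,0.035,-0.146,50.0],[0.008,-0.223,0.031,-0.383,0.041,-0.103,50.0],[0.009,-0.224,0.031,-0.391,0.046,-0.061,50.0]]]
[[[0.008,-0.224,0.031,-0.395,0.052,-0.016,50.0],[0.008,-0.223,0.031,-0.394,0.059,0.027,50.0],[0.009,-0.224,0.031,-0.387,0.064,0.071,50.0],[0.008,-0.223,0.031,-0.375,0.071,0.113,50.0],[0.009,-0.224,0.031,-0.36,0.078,0.154,50.0]]]
[[[0.008,-0.223,0.031,-0.339,0.083,0.193,50.0],[0.008,-0.224,0.031,-0.314,0.089,0.229,50.0],[0.009,-0.224,0.031,-0.285,0.095,0.262,50.0],[0.008,-0.223,0.031,-0.253,0.101,0.291,50.0]]]
-- 14 [ 0.5471 -0.3576  0.175 ]
```

>>> play_rows(
  moves=[
    [[0,0,0,0.19,0,-0.34,50],[0,0,0,0.19,0,-0.34,50],[0,0,0,0.19,-0.01,-0.34,50],[0,0,0,0.19,-0.02,-0.34,50],[0,0,0,0,0,0,50]],
  ],
)

```text
time: 16.33
tool_pos: [0.4439, 0.1872, 0.1405]
tcp_rot: [-1.787, -2.046, -0.495]
wrist_force: [2.8, 0.0, 0.1]
width: 0.696
grip_force: 76.2
```

>>> play_rows(
  moves=[
    [[0.01,-0.224,0.03,-0.33,0.03,-0.22,50],[0.01,-0.224,0.03,-0.35,0.03,-0.18,50],[0.01,-0.224,0.03,-0.37,0.03,-0.15,50],[0.01,-0.224,0.03,-0.38,0.04,-0.1,50],[0.01,-0.224,0.03,-0.39,0.05,-0.06,50]],
  ],
)

```text
time: 16.75
tool_pos: [0.4787, -0.0091, 0.1477]
tcp_rot: [2.142, 2.287, -0.089]
wrist_force: [-0.7, -1.2, -1.6]
width: 0.703
grip_force: 76.1
```

>>> play_rows(
  moves=[
    [[0.01,-0.224,0.03,-0.39,0.05,-0.02,50],[0.01,-0.224,0.03,-0.39,0.06,0.03,50],[0.01,-0.224,0.03,-0.39,0.06,0.07,50],[0,-0.224,0.03,-0.37,0.07,0.11,50],[0,-0.224,0.03,-0.36,0.08,0.15,50]],
  ],
)

```text
time: 17.17
tool_pos: [0.5183, -0.2018, 0.1628]
tcp_rot: [1.885, 1.886, -0.618]
wrist_force: [-0.5, -0.9, -0.9]
width: 0.697
grip_force: 76.1
```

>>> play_rows(
  moves=[
    [[0.01,-0.224,0.03,-0.34,0.08,0.19,50],[0.01,-0.224,0.03,-0.31,0.09,0.23,50],[0.01,-0.224,0.03,-0.28,0.1,0.26,50],[0.01,-0.224,0.03,-0.25,0.1,0.29,50],[0,0,0,0,0,0,50]],
  ],
)

```text
time: 17.58
tool_pos: [0.5481, -0.3575, 0.1677]
tcp_rot: [1.636, 1.542, -0.961]
wrist_force: [-0.9, 0.7, -2.3]
width: 0.698
grip_force: 76.3
```

```bash
cat >> h.py <<'E'
def upright(n,xy,R=.09,zlo=.066):
    """held/standing board near xy: light-wood points above the rack; extent in rack frame"""
    c=cam(n); P=cloud(c).reshape(-1,3); hs=cv2.cvtColor(c["image"],cv2.COLOR_RGB2HSV).reshape(-1,3)
    m=(P[:,2]>zlo)&(P[:,2]<.3)&(np.hypot(P[:,0]-xy[0],P[:,1]-xy[1])<R)&(hs[:,0]>10)&(hs[:,0]<30)&(hs[:,1]>50)&(hs[:,1]<170)&(hs[:,2]>90)
    a=np.radians(85.8); ex=np.array([np.cos(a),np.sin(a)]); ey=np.array([-ex[1],ex[0]]); d=P[m][:,:2]-(.557,-.2233); X=np.c_[d@ex,d@ey,P[m][:,2]]*1000
    if len(X)>30:
        mu=np.median(X,0); _,_,V=np.linalg.svd(X-X.mean(0)); print(n,len(X),"5/95%",np.percentile(X,3,0).round(1),np.percentile(X,97,0).round(1),"normal",V[2].round(3)); 
    return c
E
python3 - <<'E'
from h import *
np.set_printoptions(precision=4,suppress=True)
cam("top"); s=state(); print(s["tool_pos"],s["q"],s["width"]*85.4,s["grip_force"])
P3,R3=place((.557,-.2233),85.8,-.1,.16,**KW); print(P3, Ro.from_matrix(Ro.from_rotvec(s["tcp_rot"]).as_matrix().T@R3).as_rotvec())
xy=(.55,-.323); upright("top",xy); c=upright("scene",xy); save(c,"s2.png",(110,60,350,300),2.5)
E
```

```text
[ 0.5477 -0.356   0.1685] [-0.0901  0.3037  2.006  -1.1813  1.2148  0.6531] 59.85969641826638 76.3603101298213
[ 0.5471 -0.3576  0.175 ] [0.0033 0.0026 0.0113]
top 736 5/95% [-108.9  -26.8  133.2] [-92.1  33.3 215.1] normal [-1.    -0.009 -0.006]
scene 627 5/95% [-109.6  -33.    99.9] [-84.7  28.8 214.7] normal [-0.99   0.14  -0.012]
```

View pics/s2.png

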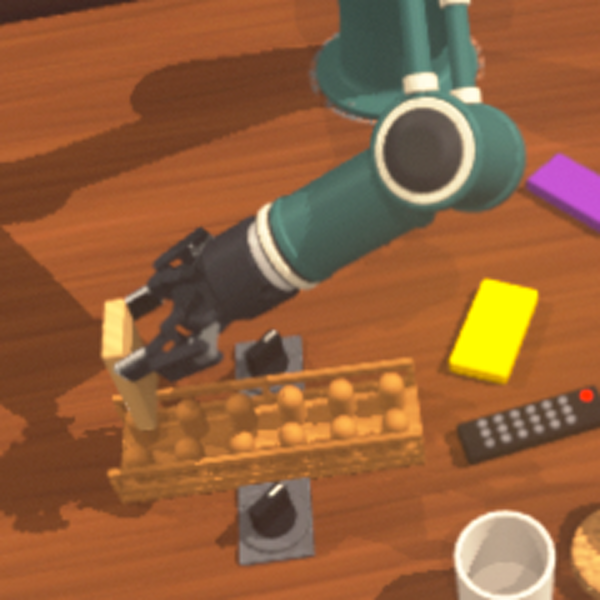

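The board is held upright above slot 0, with its top near crop (117,305) and its lower end over the first dowel gap at (145,430). Top-view extents are −109 to −92 mm in rack x, centred on slot 0. Lower straight down.

```bash
cat >> h.py <<'E'
def rel(dx,dy,dz,n,jaw):
    s=state(); R=Ro.from_rotvec(s["tcp_rot"]).as_matrix(); plan([(s["tool_pos"]+np.array([dx,dy,dz]),R,n)],jaw)
E
python3 -c "
from h import *
rel(0.001,0,-.079,5,50)"
```

```text
[[[0,0,0,0.137,0.002,0.079,50.0],[0,0,0,0.137,0.003,0.078,50.0],[0,0,0,0.137,0.002,0.079,50.0],[0,0,0,0.137,0.003,0.079,50.0],[0,0,0,0.137,0.002,0.078,50.0]]]
-- 5 [ 0.5502 -0.3551  0.0927]
```

>>> play_rows(
  moves=[
    [[0,0,0,0.137,0,0.08,50],[0,0,0,0.137,0,0.08,50],[0,0,0,0.137,0,0.08,50],[0,0,0,0.137,0,0.08,50]],
  ],
)

```text
time: 18.07
tool_pos: [0.5508, -0.3549, 0.1107]
tcp_rot: [1.64, 1.538, -0.946]
wrist_force: [-0.1, 0.4, -1.4]
width: 0.694
grip_force: 76.4
```

>>> play_rows(
  moves=[
    [[0,0,0,0.07,0,0.04,50],[0,0,0,0.07,0,0.04,50],[0,0,0,0,0,0,50],[0,0,0,0,0,0,50]],
  ],
)

```text
time: 18.4
tool_pos: [0.5498, -0.3555, 0.0935]
tcp_rot: [1.638, 1.54, -0.951]
wrist_force: [-0.6, 0.7, -1.1]
width: 0.704
grip_force: 76.4
```

Run:
```python
from h import *
np.set_printoptions(precision=4,suppress=True)
s=state(); print(s["tool_pos"],s["wrist_force"],s["width"]*85.4,s["grip_force"])
xy=(.55,-.323); upright("top",xy); upright("scene",xy)
```

```text
[ 0.5498 -0.3555  0.0935] [-0.5791  0.7389 -1.1182] 60.08709084062014 76.38204221148044
top 578 5/95% [-108.4  -29.3   70.9] [-50.   35.  140.2] normal [-0.982  0.187  0.009]
scene 412 5/95% [-108.8  -38.1   72.5] [-62.1  30.9 145.3] normal [-0.99   0.012  0.142]
```

>>> play_rows(
  moves=[
    [[0,0,0,0.06,0,0.035,50],[0,0,0,0.06,0,0.035,50],[0,0,0,0,0,0,50],[0,0,0,0,0,0,50]],
  ],
)

```text
time: 18.83
tool_pos: [0.5507, -0.3585, 0.0891]
tcp_rot: [1.633, 1.523, -0.96]
wrist_force: [-7.9, 7.6, 29.3]
width: 0.702
grip_force: 77.8
```

Run:
```python
from h import *
np.set_printoptions(precision=4,suppress=True)
s=state(); print(s["tool_pos"],s["wrist_force"],s["width"]*85.4,s["grip_force"])
```

```text
[ 0.5507 -0.3585  0.0891] [-7.9427  7.5658 29.269 ] 59.95670973765259 77.77668433031067
```

>>> play_rows(
  moves=[
    [[0,0,0,-0.04,0,-0.02,50],[0,0,0,0,0,0,85],[0,0,0,0,0,0,85],[0,0,0,0,0,0,85],[0,0,0,0,0,0,85]],
  ],
)

```text
time: 19.25
tool_pos: [0.549, -0.356, 0.0826]
tcp_rot: [1.639, 1.542, -0.952]
wrist_force: [-0.3, 0.4, 0.7]
width: 0.992
grip_force: 0.0
```

>>> play_rows(
  moves=[
    [[0,0,0,0,0,-0.2,85],[0,0,0,0,0,-0.3,85],[0,0,0,0,0,-0.4,85],[0,0,0,0,0,-0.3,85],[0,0,0,0,0,0,85]],
  ],
)

```text
time: 19.67
tool_pos: [0.5592, -0.2487, 0.1456]
tcp_rot: [1.636, 1.541, -0.944]
wrist_force: [0.9, 0.2, 0.5]
width: 0.994
grip_force: 0.0
```

Run:
```python
from h import *
np.set_printoptions(precision=4,suppress=True)
s=state(); print(s["tool_pos"],s["q"],s["width"]*85.4)
xy=(.55,-.323); upright("top",xy); c=upright("scene",xy); save(c,"s3.png",(110,60,350,300),2.5)
c=cam("top")
for b in boards(c): print(*b)
for b in boards(cam("scene")): 
    if 50<b[2][0]<90 and b[2][1]<130: print("sc",*b)
P,R=pick((.592,.206),82,lift=.05,**KW); plan([((.6,-.05,.2),R,1),(P,R,1)],85)
```

```text
[ 0.5592 -0.2487  0.1456] [ 0.0966  0.3567  1.9873 -1.0884  1.3152  0.7544] 84.85785473069964
top 611 5/95% [-108.5  -28.1   69.1] [-92.6  29.6 134.1] normal [-0.992 -0.046 -0.119]
scene 424 5/95% [-110.8  -35.2   69.9] [-93.7  23.9 133.6] normal [ 0.994 -0.073  0.08 ]
[175. 182.] [0.5752 0.3756] [ 62.5201 120.6925] 98.20474
[244. 175.] [0.5899 0.2145] [ 62.3369 103.6581] 81.89446
sc [313. 282.] [ 0.7423 -0.0218] [66.2235 79.9467] 148.58447
sc [390. 214.] [0.5951 0.205 ] [ 69.2355 119.297 ] 76.45313
sc [445. 197.] [0.5836 0.3735] [ 66.0347 121.5685] 98.04155
[[[0.003,0.225,0.012,0.037,0.023,-0.148,85.0],[0.002,0.225,0.012,0.053,0.022,-0.142,85.0],[0.003,0.224,0.012,0.069,0.022,-0.136,85.0],[0.002,0.225,0.012,0.084,0.021,-0.128,85.0],[0.003,0.225,0.012,0.097,0.02,-0.117,85.0]]]
[[[0.003,0.225,0.012,0.111,0.02,-0.105,85.0],[0.002,0.224,0.011,0.121,0.019,-0.093,85.0],[0.003,0.225,0.012,0.132,0.018,-0.078,85.0],[0.002,0.225,0.012,0.139,0.017,-0.063,85.0],[0.003,0.225,0.012,0.146,0.016,-0.047,85.0]]]
[[[0.002,0.225,0.012,0.15,0.015,-0.03,85.0],[0.003,0.224,0.012,0.152,0.014,-0.014,85.0],[0.002,0.225,0.012,0.154,0.014,0.004,85.0],[0.003,0.225,0.012,0.152,0.012,0.021,85.0]]]
-- 14 [ 0.6  -0.05  0.2 ]
[[[0,0,0,0.147,-0.054,0.339,85.0],[0,0,0,0.147,-0.055,0.338,85.0],[0,0,0,0.147,-0.054,0.339,85.0],[0,0,0,0.148,-0.055,0.338,85.0],[0,0,0,0.147,-0.054,0.339,85.0]]]
[[[0,0,0,0.147,-0.054,0.338,85.0],[0,0,0,0.147,-0.055,0.339,85.0],[0,0,0,0.147,-0.054,0.338,85.0]]]
-- 8 [0.5899 0.1911 0.0244]
```

View pics/s3.png

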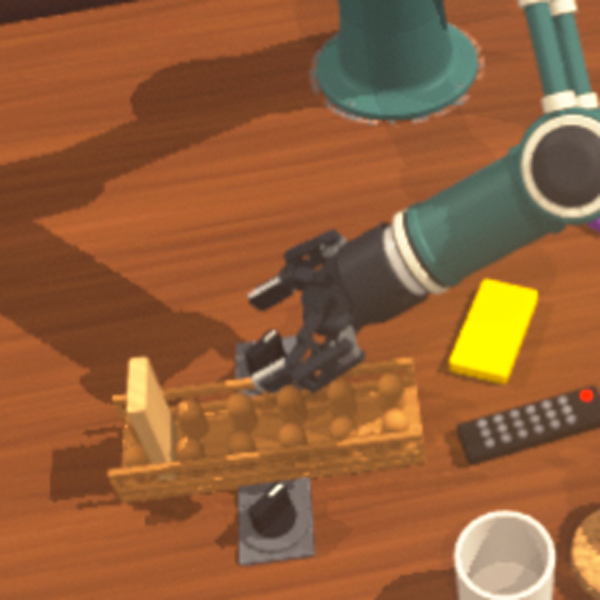

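Board A stands in slot 0, top edge at crop (140,360) and about 134 mm high (132 expected). Next is the board beside the remote, (249,177) in the top view.

>>> play_rows(
  moves=[
    [[0,0.225,0.01,0.04,0.02,-0.15,85],[0,0.225,0.01,0.05,0.02,-0.14,85],[0,0.225,0.01,0.07,0.02,-0.14,85],[0,0.225,0.01,0.08,0.02,-0.13,85],[0,0.225,0.01,0.1,0.02,-0.12,85]],
  ],
)

```text
time: 20.28
tool_pos: [0.5706, -0.1793, 0.1642]
tcp_rot: [2.035, 1.869, -0.486]
wrist_force: [0.1, 0.2, -0.5]
width: 0.996
grip_force: 0.0
```

>>> play_rows(
  moves=[
    [[0,0.225,0.01,0.11,0.02,-0.1,85],[0,0.225,0.01,0.12,0.02,-0.09,85],[0,0.225,0.01,0.13,0.02,-0.08,85],[0,0.225,0.01,0.14,0.02,-0.06,85],[0,0.225,0.02,0.15,0.02,-0.05,85]],
  ],
)

```text
time: 20.7
tool_pos: [0.5869, -0.1077, 0.1851]
tcp_rot: [-2.311, -2.068, -0.114]
wrist_force: [0.2, -0.8, -0.6]
width: 0.992
grip_force: 0.0
```

>>> play_rows(
  moves=[
    [[0.01,0.225,0.02,0.15,0.02,-0.03,85],[0.01,0.225,0.02,0.15,0.01,-0.01,85],[0.01,0.225,0.02,0.15,0.01,0,85],[0.01,0.225,0.02,0.15,0.01,0.02,85]],
  ],
)

```text
time: 21.03
tool_pos: [0.5989, -0.0512, 0.2015]
tcp_rot: [-2.07, -1.785, -0.552]
wrist_force: [0.6, -0.3, -0.8]
width: 0.995
grip_force: 0.0
```

>>> play_rows(
  moves=[
    [[0,0,0,0.15,-0.05,0.34,85],[0,0,0,0.15,-0.05,0.34,85],[0,0,0,0.15,-0.05,0.34,85],[0,0,0,0.15,-0.05,0.34,85],[0,0,0,0,0,0,85]],
  ],
)

```text
time: 21.45
tool_pos: [0.5886, 0.0757, 0.1072]
tcp_rot: [-2.065, -1.783, -0.534]
wrist_force: [-2.1, -0.4, -1.3]
width: 0.996
grip_force: 0.0
```

```bash
cat >> h.py <<'E'
def wboard(xy,r=.085):
    c=cam("wrist"); P=cloud(c).reshape(-1,3); hs=cv2.cvtColor(c["image"],cv2.COLOR_RGB2HSV).reshape(-1,3)
    m=(P[:,2]>.013)&(P[:,2]<.022)&(np.hypot(P[:,0]-xy[0],P[:,1]-xy[1])<r)&(hs[:,0]>10)&(hs[:,0]<30)&(hs[:,1]>50)&(hs[:,2]>140)
    d=(P[m][:,:2]*1000).astype(np.float32); r=cv2.minAreaRect(d); b=cv2.boxPoints(r); e,f=b[1]-b[0],b[2]-b[1]; L=e if np.hypot(*e)>np.hypot(*f) else f
    print("wrist board",m.sum(),np.round(r[0],1),np.round(sorted(r[1]),1),"yaw",round(math.degrees(math.atan2(L[1],L[0]))%180,1))
E
python3 - <<'E'
from h import *
np.set_printoptions(precision=4,suppress=True)
s=state(); print(s["tool_pos"],s["q"]); wboard((.592,.206))
P,R=pick((.592,.206),82,lift=.05,**KW); plan([(P,R,1)],85)
E
```

```text
[0.5886 0.0757 0.1072] [-0.2421  0.2178  1.9414  0.5811  1.138  -0.387 ]
wrist board 6654 [592.3 206.9] [ 62.4 120.8] yaw 81.7
[[[-0.009,-0.001,-0.005,0.144,-0.038,0.33,85.0],[-0.009,-0.001,-0.006,0.145,-0.039,0.33,85.0],[-0.009,-0.002,-0.005,0.144,-0.04,0.329,85.0],[-0.008,-0.001,-0.005,0.146,-0.041,0.329,85.0]]]
-- 4 [0.5899 0.1911 0.0244]
```

Run:
```python
from h import *
a=dict(c=(.5923,.2069),yaw=81.7,**KW)
P,R=pick(lift=.05,**a); P2,_=pick(**a); plan([(P,R,1),(P2,R,3)],85)
```

```text
[[[-0.01,-0.001,-0.003,0.146,-0.038,0.331,85.0],[-0.01,-0.001,-0.003,0.147,-0.039,0.331,85.0],[-0.01,-0.001,-0.003,0.146,-0.04,0.331,85.0],[-0.011,-0.002,-0.003,0.147,-0.042,0.33,85.0]]]
-- 4 [0.5901 0.1921 0.0244]
[[[0,0,0,-0.083,0,0.144,85.0],[0,0,0,-0.083,0,0.145,85.0],[0,0,0,-0.084,-0.001,0.144,85.0]]]
-- 3 [ 0.5901  0.1921 -0.0256]
```

>>> play_rows(
  moves=[
    [[-0.01,0,0,0.146,-0.04,0.33,85],[-0.01,0,0,0.146,-0.04,0.33,85],[-0.01,0,0,0.146,-0.04,0.33,85],[-0.01,0,-0.01,0.146,-0.04,0.33,85],[0,0,0,0,0,0,85]],
  ],
)

```text
time: 21.92
tool_pos: [0.5915, 0.1922, 0.0247]
tcp_rot: [-2.076, -1.795, -0.559]
wrist_force: [-1.6, -0.1, 0.2]
width: 0.998
grip_force: 0.0
```

>>> play_rows(
  moves=[
    [[0,0,0,-0.08,0,0.14,85],[0,0,0,-0.08,0,0.14,85],[0,0,0,-0.08,0,0.14,85],[0,0,0,0,0,0,85],[0,0,0,0,0,0,85]],
  ],
)

```text
time: 22.33
tool_pos: [0.5963, 0.1888, -0.0197]
tcp_rot: [-2.081, -1.796, -0.566]
wrist_force: [-0.7, -0.6, 1.1]
width: 0.995
grip_force: 0.0
```

Run:
```python
from h import *
np.set_printoptions(precision=4,suppress=True)
s=state(); print(s["tool_pos"],s["wrist_force"]); wboard((.592,.206))
P,R=pick((.5923,.2069),81.7,**KW); plan([(P,R,1)],85)
```

```text
[ 0.5963  0.1888 -0.0197] [-0.6976 -0.5591  1.1093]
wrist board 26513 [592.5 207. ] [ 62.5 119.5] yaw 81.8
[[[0.02,-0.004,0.002,-0.017,-0.075,0.07,85.0]]]
-- 1 [ 0.5901  0.1921 -0.0256]
```

>>> play_rows(
  moves=[
    [[0,0,0,-0.02,-0.05,0.05,85],[0,0,0,0,0,0,85],[0,0,0,0,0,0,50],[0,0,0,0,0,0,50],[0,0,0,0,0,0,50]],
  ],
)

```text
time: 22.8
tool_pos: [0.5926, 0.1917, -0.0232]
tcp_rot: [-2.08, -1.8, -0.571]
wrist_force: [0.2, 0.7, -0.5]
width: 0.701
grip_force: 75.2
```

>>> play_rows(
  moves=[
    [[0,0,0,0,0,0,50],[0,0,0,0,0,0,50]],
  ],
)

```text
time: 22.97
tool_pos: [0.5926, 0.1917, -0.0232]
tcp_rot: [-2.08, -1.799, -0.57]
wrist_force: [-1.1, -3.3, 5.4]
width: 0.703
grip_force: 76.0
```

Run:
```python
from h import *
s=state(); print(s["tool_pos"],s["tcp_rot"],s["width"]*85.4,s["grip_force"],s["wrist_force"])
P,R=pick((.5923,.2069),81.7,lift=.16,**KW)
P3,R3=place((.557,-.2233),85.8,0,.16,**KW)
plan([(P,R,1),(P3,R3,1)],50)
```

```text
[ 0.59263474  0.19166286 -0.02324538] [-2.07962583 -1.79932891 -0.57046251] 60.077013882523104 76.01489748254608 [-1.1022118 -3.3408378  5.4185614]
[[[0.005,-0.001,0.002,0.198,-0.002,-0.341,50.0],[0.006,-0.001,0.001,0.198,-0.003,-0.341,50.0],[0.005,-0.001,0.002,0.197,-0.004,-0.341,50.0],[0.005,-0.002,0.002,0.197,-0.005,-0.341,50.0]]]
-- 4 [0.5901 0.1921 0.1344]
[[[-0.003,-0.224,-0.011,-0.264,0.021,-0.186,50.0],[-0.003,-0.225,-0.011,-0.283,0.02,-0.155,50.0],[-0.003,-0.224,-0.011,-0.299,0.019,-0.122,50.0],[-0.003,-0.224,-0.011,-0.311,0.017,-0.089,50.0],[-0.003,-0.224,-0.011,-0.319,0.015,-0.052,50.0]]]
[[[-0.003,-0.225,-0.011,-0.323,0.014,-0.017,50.0],[-0.002,-0.224,-0.011,-0.323,0.012,0.02,50.0],[-0.003,-0.224,-0.011,-0.319,0.01,0.055,50.0],[-0.003,-0.224,-0.011,-0.31,0.008,0.091,50.0],[-0.003,-0.225,-0.011,-0.299,0.007,0.125,50.0]]]
[[[-0.003,-0.224,-0.011,-0.282,0.004,0.158,50.0],[-0.003,-0.224,-0.011,-0.264,0.003,0.188,50.0],[-0.003,-0.224,-0.011,-0.24,0.001,0.216,50.0],[-0.003,-0.225,-0.011,-0.215,0,0.242,50.0]]]
-- 14 [ 0.5545 -0.2578  0.175 ]
```

>>> play_rows(
  moves=[
    [[0,0,0,0.2,0,-0.34,50],[0,0,0,0.2,0,-0.34,50],[0,0,0,0.2,0,-0.34,50],[0.01,0,0.01,0.2,-0.01,-0.34,50],[0,0,0,0,0,0,50]],
  ],
)

```text
time: 23.38
tool_pos: [0.5953, 0.1936, 0.1433]
tcp_rot: [-2.081, -1.799, -0.58]
wrist_force: [1.3, 0.2, -0.9]
width: 0.703
grip_force: 76.5
```

>>> play_rows(
  moves=[
    [[0,-0.224,-0.01,-0.26,0.02,-0.19,50],[0,-0.224,-0.01,-0.28,0.02,-0.16,50],[0,-0.224,-0.01,-0.3,0.02,-0.12,50],[0,-0.224,-0.01,-0.31,0.02,-0.09,50],[0,-0.224,-0.01,-0.32,0.02,-0.05,50]],
  ],
)

```text
time: 23.8
tool_pos: [0.5774, 0.0311, 0.1496]
tcp_rot: [2.33, 2.055, -0.035]
wrist_force: [0.5, 0.7, -1.5]
width: 0.699
grip_force: 76.3
```

>>> play_rows(
  moves=[
    [[0,-0.224,-0.01,-0.32,0.01,-0.02,50],[0,-0.224,-0.01,-0.32,0.01,0.02,50],[0,-0.224,-0.01,-0.32,0.01,0.06,50],[0,-0.224,-0.01,-0.31,0.01,0.09,50],[0,-0.224,-0.01,-0.3,0.01,0.13,50]],
  ],
)

```text
time: 24.22
tool_pos: [0.5639, -0.1286, 0.1626]
tcp_rot: [1.983, 1.792, -0.609]
wrist_force: [-0.5, -0.4, -1.7]
width: 0.7
grip_force: 76.3
```

>>> play_rows(
  moves=[
    [[0,-0.224,-0.01,-0.28,0,0.16,50],[0,-0.224,-0.01,-0.26,0,0.19,50],[0,-0.224,-0.01,-0.24,0,0.22,50],[0,-0.224,-0.01,-0.21,0,0.24,50],[0,0,0,0,0,0,50]],
  ],
)

```text
time: 24.63
tool_pos: [0.5468, -0.2575, 0.1663]
tcp_rot: [1.661, 1.541, -0.983]
wrist_force: [-1.4, 0.5, -3.2]
width: 0.7
grip_force: 76.4
```

Run:
```python
from h import *
np.set_printoptions(precision=4,suppress=True)
cam("top"); s=state(); print(s["tool_pos"],s["q"],s["width"]*85.4,s["grip_force"])
P3,R3=place((.557,-.2233),85.8,0,.16,**KW); print(P3, Ro.from_matrix(Ro.from_rotvec(s["tcp_rot"]).as_matrix().T@R3).as_rotvec())
xy=(.557,-.2233); upright("top",xy,.06,.09); c=upright("scene",xy,.06,.09); upright("top",(.55,-.323),.04,.09)
```

```text
[ 0.5478 -0.2563  0.1672] [ 0.0789  0.3249  1.9741 -1.0569  1.3495  0.6931] 59.76943404156823 76.37735433265334
[ 0.5545 -0.2578  0.175 ] [-0.0248 -0.0049  0.0114]
top 733 5/95% [ -9.4 -20.6 109.7] [  7.9  41.  213.9] normal [-0.998 -0.031 -0.058]
scene 576 5/95% [ -9.5 -31.8  99.8] [ 22.4  34.8 213.9] normal [-0.997  0.079  0.014]
top 467 5/95% [-108.3  -28.2   92.4] [-93.4  29.5 134.6] normal [-0.98  -0.039 -0.195]
```

Run:
```python
from h import *
P3,R3=place((.557,-.2233),85.8,0,.16,**KW); s=state(); p=s["tool_pos"]
plan([((.554,-.2565,.165),R3,3),((.554,-.2565,.0885),R3,5)],50)
```

```text
[[[-0.013,-0.004,0.002,0.018,0.009,0.014,50.0],[-0.012,-0.005,0.003,0.018,0.008,0.014,50.0],[-0.013,-0.004,0.002,0.018,0.009,0.014,50.0]]]
-- 3 [ 0.554  -0.2565  0.165 ]
[[[0,0,0,0.132,0,0.076,50.0],[0,0,0,0.133,0,0.077,50.0],[0,0,0,0.132,0,0.076,50.0],[0,0,0,0.133,0,0.077,50.0],[0,0,0,0.132,0,0.076,50.0]]]
-- 5 [ 0.554  -0.2565  0.0885]
```

>>> play_rows(
  moves=[
    [[-0.01,0,0,0.02,0.01,0.01,50],[-0.01,0,0,0.02,0.01,0.01,50],[-0.01,0,0,0.02,0.01,0.01,50],[0,0,0,0,0,0,50],[0,0,0,0,0,0,50]],
  ],
)

```text
time: 25.25
tool_pos: [0.5538, -0.2556, 0.1651]
tcp_rot: [1.655, 1.54, -0.956]
wrist_force: [0.5, 0.3, -0.8]
width: 0.698
grip_force: 76.4
```

>>> play_rows(
  moves=[
    [[0,0,0,0.13,0,0.075,50],[0,0,0,0.13,0,0.075,50],[0,0,0,0.13,0,0.075,50],[0,0,0,0,0,0,50],[0,0,0,0,0,0,50]],
  ],
)

```text
time: 25.67
tool_pos: [0.5519, -0.2557, 0.1175]
tcp_rot: [1.653, 1.543, -0.962]
wrist_force: [-0.7, -0.1, -1.1]
width: 0.702
grip_force: 76.4
```

Run:
```python
from h import *
np.set_printoptions(precision=4,suppress=True)
s=state(); print(s["tool_pos"],s["wrist_force"],s["width"]*85.4,s["grip_force"]); upright("top",(.557,-.2233),.06,.09); upright("scene",(.557,-.2233),.06,.09)
P3,R3=place((.557,-.2233),85.8,0,.16,**KW); plan([((.554,-.2565,.0875),R3,3)],50)
```

```text
[ 0.5519 -0.2557  0.1175] [-0.6526 -0.1311 -1.0994] 59.91385334627283 76.38491728797817
top 535 5/95% [ -8.7 -24.1  95.8] [  8.7  35.6 164.6] normal [0.987 0.003 0.163]
scene 417 5/95% [-10.5 -35.1  95.5] [ 25.4  33.5 164.5] normal [-0.993  0.116  0.008]
[[[-0.003,-0.003,0.004,0.091,0.003,0.056,50.0],[-0.004,-0.002,0.003,0.091,0.002,0.056,50.0],[-0.003,-0.003,0.004,0.091,0.002,0.056,50.0]]]
-- 3 [ 0.554  -0.2565  0.0875]
```

>>> play_rows(
  moves=[
    [[0,0,0,0.09,0,0.05,50],[0,0,0,0.09,0,0.05,50],[0,0,0,0.07,0,0.04,50],[0,0,0,0,0,0,50],[0,0,0,0,0,0,50]],
  ],
)

```text
time: 26.18
tool_pos: [0.5529, -0.2551, 0.0904]
tcp_rot: [1.654, 1.541, -0.958]
wrist_force: [0.3, 0.1, -0.3]
width: 0.703
grip_force: 76.4
```

Run:
```python
from h import *
np.set_printoptions(precision=4,suppress=True)
s=state(); print(s["tool_pos"],s["wrist_force"],s["width"]*85.4); upright("top",(.557,-.2233),.06,.09); upright("scene",(.557,-.2233),.06,.09)
```

```text
[ 0.5529 -0.2551  0.0904] [ 0.2888  0.1289 -0.3443] 60.05392584330471
top 438 5/95% [ -7.4 -25.9  93. ] [ 15.6  34.  137.6] normal [ 0.982 -0.012  0.186]
scene 350 5/95% [ -9.1 -35.8  96.6] [ 29.9  37.4 139.8] normal [-0.871  0.     0.492]
```

Top is at about 137 mm, so the board is 5 mm above the slot floor. Release it and back off along the tool axis.

>>> play_rows(
  moves=[
    [[0,0,0,0.02,0,0.01,50],[0,0,0,0,0,0,85],[0,0,0,0,0,0,85],[0,0,0,0,0,0,85],[0,0,0,0,0,0,85]],
  ],
)

```text
time: 26.7
tool_pos: [0.5536, -0.2549, 0.0894]
tcp_rot: [1.655, 1.54, -0.956]
wrist_force: [-0.9, -1.0, -0.2]
width: 1.0
grip_force: 0.0
```

>>> play_rows(
  moves=[
    [[0,0,0,0,0,-0.2,85],[0,0,0,0,0,-0.3,85],[0,0,0,0,0,-0.4,85],[0,0,0,0,0,-0.3,85],[0,0,0,0,0,0,85]],
  ],
)

```text
time: 27.12
tool_pos: [0.5653, -0.1476, 0.1532]
tcp_rot: [1.654, 1.539, -0.946]
wrist_force: [0.2, -0.5, -0.5]
width: 0.997
grip_force: 0.0
```

Run:
```python
from h import *
np.set_printoptions(precision=4,suppress=True)
s=state(); print(s["tool_pos"],s["q"],s["width"]*85.4)
upright("top",(.557,-.2233),.045); upright("scene",(.557,-.2233),.045); upright("top",(.55,-.323),.045); upright("scene",(.55,-.323),.045)
for b in boards(cam("top")): print(*b)
for b in boards(cam("scene")): 
    if 50<b[2][0]<90 and b[2][1]<130: print("sc",*b)
P,R=pick((.579,.375),98,lift=.10,**KW); plan([((.59,.05,.22),R,1),(P,R,1)],85)
```

```text
[ 0.5653 -0.1476  0.1532] [ 0.2566  0.3901  1.9129 -0.9688  1.4382  0.7819] 85.1482304092388
top 535 5/95% [ -5.6 -21.5  69.9] [ 11.8  35.6 134.6] normal [-0.99  -0.042 -0.136]
scene 391 5/95% [ -7.4 -28.   69.4] [ 10.5  30.5 133.9] normal [ 0.99  -0.101  0.1  ]
top 600 5/95% [-108.6  -28.2   68.9] [-93.2  29.5 134.3] normal [-0.993 -0.048 -0.109]
scene 421 5/95% [-110.5  -35.    70.4] [-93.1  23.7 133.6] normal [ 0.994 -0.073  0.076]
[173. 181.] [0.575  0.3768] [ 62.4454 118.2851] 98.00063
sc [312. 282.] [ 0.742  -0.0215] [66.0303 79.2828] 149.02618
sc [445. 198.] [0.5839 0.3727] [ 66.3163 123.1804] 98.03086
[[[-0.01,0.223,-0.033,0.029,0.01,-0.152,85.0],[-0.01,0.223,-0.033,0.046,0.011,-0.148,85.0],[-0.01,0.222,-0.032,0.062,0.012,-0.141,85.0],[-0.01,0.223,-0.033,0.077,0.015,-0.134,85.0],[-0.01,0.223,-0.033,0.091,0.016,-0.124,85.0]]]
[[[-0.011,0.223,-0.033,0.104,0.019,-0.114,85.0],[-0.01,0.222,-0.032,0.115,0.021,-0.101,85.0],[-0.01,0.223,-0.033,0.126,0.023,-0.087,85.0],[-0.01,0.223,-0.033,0.135,0.026,-0.073,85.0],[-0.01,0.223,-0.033,0.141,0.029,-0.058,85.0]]]
[[[-0.01,0.222,-0.032,0.146,0.031,-0.041,85.0],[-0.01,0.223,-0.033,0.149,0.034,-0.024,85.0],[-0.01,0.223,-0.033,0.151,0.036,-0.008,85.0],[-0.01,0.223,-0.033,0.149,0.039,0.009,85.0]]]
-- 14 [0.59 0.05 0.22]
[[[0,0,0,0.216,0.038,0.312,85.0],[0,0,0,0.216,0.038,0.311,85.0],[0,0,0,0.215,0.039,0.312,85.0],[0,0,0,0.216,0.038,0.311,85.0],[0,0,0,0.216,0.038,0.312,85.0]]]
[[[0,0,0,0.216,0.038,0.311,85.0],[0,0,0,0.215,0.039,0.312,85.0],[0,0,0,0.216,0.038,0.311,85.0],[0,0,0,0.216,0.038,0.312,85.0]]]
-- 9 [0.5811 0.3601 0.0744]
```

Both boards stand with their tops at about 134 mm. Now the last board, at (175,182) in the top view.

>>> play_rows(
  moves=[
    [[-0.01,0.223,-0.03,0.03,0.01,-0.15,85],[-0.01,0.223,-0.03,0.05,0.01,-0.15,85],[-0.01,0.223,-0.03,0.06,0.01,-0.14,85],[-0.01,0.223,-0.03,0.08,0.02,-0.13,85],[-0.01,0.223,-0.03,0.09,0.02,-0.12,85]],
  ],
)

```text
time: 27.83
tool_pos: [0.5725, -0.0793, 0.1742]
tcp_rot: [1.964, 1.975, -0.52]
wrist_force: [-1.6, -0.6, 0.7]
width: 0.998
grip_force: 0.0
```

>>> play_rows(
  moves=[
    [[-0.01,0.223,-0.03,0.1,0.02,-0.11,85],[-0.01,0.223,-0.03,0.12,0.02,-0.1,85],[-0.01,0.223,-0.03,0.13,0.02,-0.09,85],[-0.01,0.223,-0.03,0.14,0.03,-0.07,85],[-0.01,0.223,-0.03,0.14,0.03,-0.06,85]],
  ],
)

```text
time: 28.25
tool_pos: [0.5837, -0.0068, 0.2001]
tcp_rot: [-2.086, -2.24, -0.054]
wrist_force: [-1.3, 0.4, 0.2]
width: 0.995
grip_force: 0.0
```

>>> play_rows(
  moves=[
    [[-0.01,0.223,-0.04,0.15,0.03,-0.04,85],[-0.01,0.223,-0.04,0.15,0.03,-0.02,85],[-0.01,0.223,-0.04,0.15,0.04,-0.01,85],[-0.01,0.223,-0.04,0.15,0.04,0.01,85]],
  ],
)

```text
time: 28.58
tool_pos: [0.5923, 0.0509, 0.2201]
tcp_rot: [-1.771, -2.049, -0.495]
wrist_force: [-0.9, 0.6, -0.7]
width: 0.992
grip_force: 0.0
```

>>> play_rows(
  moves=[
    [[0,0,0,0.22,0.04,0.31,85],[0,0,0,0.22,0.04,0.31,85],[0,0,0,0.22,0.04,0.31,85],[0,0,0,0.22,0.04,0.31,85],[0,0,0,0.22,0.04,0.31,85]],
  ],
)

```text
time: 29.0
tool_pos: [0.5875, 0.2256, 0.1385]
tcp_rot: [-1.775, -2.049, -0.487]
wrist_force: [0.3, -0.1, -0.2]
width: 0.995
grip_force: 0.0
```

>>> play_rows(
  moves=[
    [[0,0,0,0.21,0.04,0.31,85],[0,0,0,0.21,0.04,0.31,85],[0,0,0,0.21,0.04,0.31,85],[0,0,0,0,0,0,85],[0,0,0,0,0,0,85]],
  ],
)

```text
time: 29.42
tool_pos: [0.5838, 0.328, 0.0888]
tcp_rot: [-1.77, -2.051, -0.482]
wrist_force: [0.3, 0.3, 0.0]
width: 0.997
grip_force: 0.0
```

Run:
```python
from h import *
np.set_printoptions(precision=4,suppress=True)
s=state(); print(s["tool_pos"],s["q"]); wboard((.579,.375))
a=dict(c=(.579,.375),yaw=98,**KW)
P,R=pick(lift=.04,**a); P2,_=pick(**a); plan([(P,R,3)],85)
```

```text
[0.5838 0.328  0.0888] [ 0.1851  0.3125  1.8572  0.619   1.0357 -0.3021]
wrist board 9120 [579.2 377.1] [ 62.1 119.1] yaw 98.1
[[[0.004,0,0.005,-0.03,0,0.274,85.0],[0.004,0,0.006,-0.03,0,0.274,85.0],[0.004,0,0.005,-0.031,0.001,0.274,85.0]]]
-- 3 [0.5811 0.3601 0.0144]
```

>>> play_rows(
  moves=[
    [[0,0,0.01,-0.02,0,0.27,85],[0,0,0,-0.02,0,0.27,85],[0,0,0,-0.03,0,0.27,85],[0,0,0,0,0,0,85],[0,0,0,0,0,0,85]],
  ],
)

```text
time: 29.88
tool_pos: [0.5816, 0.3604, 0.017]
tcp_rot: [-1.779, -2.045, -0.484]
wrist_force: [0.8, 0.4, 0.9]
width: 0.994
grip_force: 0.0
```

Run:
```python
from h import *
np.set_printoptions(precision=4,suppress=True)
s=state(); print(s["tool_pos"]); wboard((.579,.375))
P2,R=pick((.5792,.3771),98.1,**KW); plan([(P2,R,3)],85)
```

```text
[0.5816 0.3604 0.017 ]
wrist board 17959 [579.3 377.6] [ 62.4 119.5] yaw 98.1
[[[0.007,0,0.001,-0.069,-0.007,0.131,85.0],[0.007,-0.001,0,-0.069,-0.007,0.131,85.0],[0.008,0,0.001,-0.068,-0.006,0.132,85.0]]]
-- 3 [ 0.5813  0.3622 -0.0256]
```

>>> play_rows(
  moves=[
    [[0.01,0,0,-0.07,-0.01,0.13,85],[0.01,0,0,-0.07,0,0.13,85],[0,0,0,-0.07,0,0.13,85],[0,0,0,0,0,0,85],[0,0,0,0,0,0,85]],
  ],
)

```text
time: 30.35
tool_pos: [0.5798, 0.3628, -0.0282]
tcp_rot: [-1.771, -2.044, -0.472]
wrist_force: [-0.8, 0.2, 0.6]
width: 0.996
grip_force: 0.0
```

>>> play_rows(
  moves=[
    [[0,0,0,0,0,0,50],[0,0,0,0,0,0,50],[0,0,0,0,0,0,50],[0,0,0,0,0,0,50],[0,0,0,0,0,0,50]],
  ],
)

```text
time: 30.77
tool_pos: [0.5824, 0.3636, -0.025]
tcp_rot: [-1.771, -2.047, -0.479]
wrist_force: [0.6, -2.0, 2.3]
width: 0.705
grip_force: 77.2
```

Run:
```python
from h import *
s=state(); print(s["tool_pos"],s["tcp_rot"],s["width"]*85.4,s["grip_force"],s["wrist_force"])
P,R=pick((.5792,.3771),98.1,lift=.16,**KW)
P3,R3=place((.557,-.2233),85.8,.1,.165,**KW)
plan([(P,R,1),(P3,R3,1)],50)
```

```text
[ 0.58239678  0.36356225 -0.02503721] [-1.77136702 -2.0470034  -0.47883827] 60.16546988710794 77.22129821777344 [ 0.59718411 -2.03840457  2.25700921]
[[[0.001,0,0.002,0.197,-0.002,-0.346,50.0],[0.001,-0.001,0.001,0.197,-0.002,-0.347,50.0],[0,0,0.002,0.197,-0.003,-0.346,50.0],[0.001,-0.001,0.001,0.197,-0.003,-0.347,50.0]]]
-- 4 [0.5813 0.3622 0.1344]
[[[0.009,-0.223,0.033,-0.301,-0.066,-0.211,50.0],[0.009,-0.224,0.033,-0.323,-0.062,-0.176,50.0],[0.009,-0.223,0.033,-0.342,-0.057,-0.139,50.0],[0.008,-0.224,0.033,-0.356,-0.052,-0.099,50.0],[0.009,-0.223,0.033,-0.366,-0.046,-0.059,50.0]]]
[[[0.009,-0.224,0.032,-0.371,-0.041,-0.017,50.0],[0.009,-0.223,0.033,-0.371,-0.034,0.024,50.0],[0.009,-0.224,0.033,-0.366,-0.028,0.066,50.0],[0.009,-0.223,0.033,-0.357,-0.022,0.106,50.0],[0.009,-0.223,0.033,-0.344,-0.015,0.146,50.0]]]
[[[0.008,-0.224,0.033,-0.325,-0.009,0.183,50.0],[0.009,-0.223,0.033,-0.303,-0.003,0.218,50.0],[0.009,-0.224,0.033,-0.277,0.002,0.251,50.0],[0.009,-0.223,0.033,-0.247,0.009,0.28,50.0]]]
-- 14 [ 0.5618 -0.1581  0.18  ]
```

>>> play_rows(
  moves=[
    [[0,0,0,0.2,0,-0.35,50],[0,0,0,0.2,0,-0.35,50],[0,0,0,0.2,0,-0.35,50],[0,0,0,0.2,-0.01,-0.35,50],[0,0,0,0,0,0,50]],
  ],
)

```text
time: 31.18
tool_pos: [0.5861, 0.3646, 0.1464]
tcp_rot: [-1.77, -2.052, -0.497]
wrist_force: [1.2, 1.0, 1.3]
width: 0.706
grip_force: 77.0
```

>>> play_rows(
  moves=[
    [[0.01,-0.223,0.03,-0.3,-0.06,-0.21,50],[0.01,-0.223,0.03,-0.32,-0.06,-0.18,50],[0.01,-0.223,0.03,-0.34,-0.06,-0.14,50],[0.01,-0.223,0.03,-0.36,-0.05,-0.1,50],[0.01,-0.223,0.03,-0.37,-0.05,-0.06,50]],
  ],
)

```text
time: 31.6
tool_pos: [0.5753, 0.1746, 0.1535]
tcp_rot: [2.131, 2.303, -0.087]
wrist_force: [0.9, 0.2, -0.8]
width: 0.702
grip_force: 76.8
```

>>> play_rows(
  moves=[
    [[0.01,-0.223,0.03,-0.37,-0.04,-0.02,50],[0.01,-0.223,0.03,-0.37,-0.03,0.02,50],[0.01,-0.223,0.03,-0.37,-0.03,0.07,50],[0.01,-0.223,0.03,-0.36,-0.02,0.11,50],[0.01,-0.223,0.03,-0.34,-0.01,0.15,50]],
  ],
)

```text
time: 32.02
tool_pos: [0.5716, -0.0111, 0.1686]
tcp_rot: [1.881, 1.904, -0.622]
wrist_force: [-0.2, -0.6, -2.0]
width: 0.703
grip_force: 76.8
```

>>> play_rows(
  moves=[
    [[0.01,-0.223,0.03,-0.32,-0.01,0.18,50],[0.01,-0.223,0.04,-0.3,0,0.22,50],[0.01,-0.223,0.04,-0.28,0,0.25,50],[0.01,-0.223,0.04,-0.25,0.01,0.28,50],[0,0,0,0,0,0,50]],
  ],
)

```text
time: 32.43
tool_pos: [0.5639, -0.1618, 0.1756]
tcp_rot: [1.642, 1.543, -0.96]
wrist_force: [-0.9, -1.0, -2.1]
width: 0.703
grip_force: 76.9
```

>>> play_rows(
  moves=[
    [[0,0,0,0,0,0,50],[0,0,0,0,0,0,50]],
  ],
)

```text
time: 32.6
tool_pos: [0.5678, -0.1583, 0.1795]
tcp_rot: [1.647, 1.544, -0.945]
wrist_force: [0.4, 0.3, -0.8]
width: 0.704
grip_force: 76.9
```

Run:
```python
from h import *
np.set_printoptions(precision=4,suppress=True)
s=state(); print(s["tool_pos"],s["q"],s["width"]*85.4,s["grip_force"])
xy=(.564,-.1236); upright("top",xy,.05,.1); upright("scene",xy,.05,.1)
P3,R3=place((.557,-.2233),85.8,.1,.16,**KW); print(P3, Ro.from_matrix(Ro.from_rotvec(s["tcp_rot"]).as_matrix().T@R3).as_rotvec())
```

```text
[ 0.5678 -0.1583  0.1795] [ 0.2399  0.3516  1.9076 -0.9781  1.4502  0.7343] 60.09274037533431 76.89402222633362
top 664 5/95% [ 90.7 -32.4 114.6] [108.   28.9 226.9] normal [-0.997 -0.061 -0.056]
scene 523 5/95% [ 91.6 -43.1 115.7] [124.4  26.5 226.7] normal [-0.995  0.098  0.008]
[ 0.5618 -0.1581  0.175 ] [ 0.007  -0.0054  0.0045]
```

Run:
```python
from h import *
P3,R3=place((.557,-.2233),85.8,.1,.16,**KW)
plan([((.563,-.158,.1795),R3,1),((.563,-.158,.089),R3,5)],50)
```

```text
[[[0.018,-0.011,0.005,0.009,-0.057,0.011,50.0]]]
-- 1 [ 0.563  -0.158   0.1795]
[[[0,0,0,0.157,0,0.091,50.0],[0,0,0,0.157,0,0.09,50.0],[0,0,0,0.156,0,0.091,50.0],[0,0,0,0.157,0,0.09,50.0],[0,0,0,0.157,0,0.091,50.0]]]
-- 5 [ 0.563 -0.158  0.089]
```

>>> play_rows(
  moves=[
    [[0.01,-0.01,0,0.01,-0.05,0.01,50],[0,0,0,0.15,0,0.09,50],[0,0,0,0.15,0,0.09,50],[0,0,0,0.15,0,0.09,50],[0,0,0,0,0,0,50]],
  ],
)

```text
time: 33.12
tool_pos: [0.5607, -0.1592, 0.1234]
tcp_rot: [1.646, 1.541, -0.957]
wrist_force: [-0.0, -0.2, -1.6]
width: 0.704
grip_force: 76.9
```

>>> play_rows(
  moves=[
    [[0,0,0,0,0,0,50],[0,0,0,0.08,0,0.045,50],[0,0,0,0.08,0,0.045,50],[0,0,0,0.08,0,0.045,50],[0,0,0,0,0,0,50]],
  ],
)

```text
time: 33.53
tool_pos: [0.5614, -0.1594, 0.0967]
tcp_rot: [1.646, 1.54, -0.956]
wrist_force: [-0.4, -0.2, -0.6]
width: 0.701
grip_force: 76.9
```

Run:
```python
from h import *
np.set_printoptions(precision=4,suppress=True)
cam("top"); s=state(); print(s["tool_pos"],s["wrist_force"],s["width"]*85.4,s["grip_force"]); xy=(.564,-.1236); upright("top",xy,.05,.09); upright("scene",xy,.05,.09)
```

```text
[ 0.5617 -0.1595  0.0975] [ 0.1802  0.0924 -0.9498] 59.77444450690994 76.89567446708679
top 403 5/95% [ 89.1 -28.4  98. ] [106.3  33.8 144.8] normal [-0.973 -0.028 -0.23 ]
scene 327 5/95% [ 89.6 -37.7  94.6] [126.3  34.8 146.3] normal [-0.987  0.034  0.159]
```

>>> play_rows(
  moves=[
    [[0,0,0,0.08,0,0.045,50],[0,0,0,0.08,0,0.045,50],[0,0,0,0,0,0,50],[0,0,0,0,0,0,50],[0,0,0,0,0,0,50]],
  ],
)

```text
time: 34.1
tool_pos: [0.5632, -0.1602, 0.0874]
tcp_rot: [1.642, 1.526, -0.959]
wrist_force: [-6.3, 5.8, 25.4]
width: 0.704
grip_force: 78.7
```

>>> play_rows(
  moves=[
    [[0,0,0,0,0,0,85],[0,0,0,0,0,0,85],[0,0,0,0,0,0,85],[0,0,0,0,0,0,85],[0,0,0,0,0,0,85]],
  ],
)

```text
time: 34.52
tool_pos: [0.5621, -0.1594, 0.0796]
tcp_rot: [1.646, 1.538, -0.955]
wrist_force: [0.2, -0.4, 0.3]
width: 0.995
grip_force: 0.0
```

>>> play_rows(
  moves=[
    [[0,0,0,0,0,-0.2,85],[0,0,0,0,0,-0.3,85],[0,0,0,0,0,-0.4,85],[0,0,0,0,0,-0.4,85],[0,0,0,0,0,-0.4,85]],
  ],
)

```text
time: 34.93
tool_pos: [0.5723, -0.0113, 0.1653]
tcp_rot: [1.646, 1.538, -0.956]
wrist_force: [0.9, -0.0, -0.7]
width: 0.998
grip_force: 0.0
```

>>> play_rows(
  moves=[
    [[0,0,0,0,0,-0.3,85],[0,0,0,0,0,0,85],[0,0,0,0,0,0,85],[0,0,0,0,0,0,85]],
  ],
)

```text
time: 35.27
tool_pos: [0.5741, 0.0132, 0.179]
tcp_rot: [1.645, 1.538, -0.956]
wrist_force: [-0.9, -1.2, 0.4]
width: 0.998
grip_force: 0.0
```

Run:
```python
from h import *
np.set_printoptions(precision=4,suppress=True)
s=state(); print(s["tool_pos"],s["width"]*85.4,s["wrist_force"])
for xy in((.55,-.323),(.557,-.2233),(.564,-.1236)):
    for n in("top","scene"): upright(n,xy,.045)
knobs()
for n in("top","scene"):
    for b in boards(cam(n)): 
        if 50<b[2][0]<90 and b[2][1]<130: print(n,*b)
a=cam("top")["image"]; b=cam("scene")["image"][50:350,100:580]
cv2.imwrite("pics/fin.png",np.vstack([a[50:300,60:540],b])[:,:,::-1])
```

```text
[0.5741 0.0132 0.179 ] 85.26173906149172 [-0.8972 -1.1692  0.4008]
top 598 5/95% [-108.6  -27.7   68.9] [-93.2  29.5 134.7] normal [-0.993 -0.051 -0.108]
scene 424 5/95% [-110.4  -35.    68.9] [-93.2  23.7 133.8] normal [ 0.994 -0.081  0.077]
top 539 5/95% [ -5.9 -22.3  70. ] [ 11.5  35.5 134.4] normal [-0.989 -0.04  -0.141]
scene 388 5/95% [ -7.6 -28.6  69.4] [ 10.1  30.7 133.6] normal [ 0.989 -0.108  0.101]
top 436 5/95% [ 89.9 -25.9  71.3] [106.8  32.4 134.9] normal [-0.988 -0.048 -0.146]
scene 322 5/95% [ 89.5 -33.5  69.8] [106.9  26.4 134.2] normal [ 0.997 -0.05   0.053]
knob 85 [ 463.2 -215.2] [14.2 41.4] yaw 126.9
knob 80 [ 644.9 -229.2] [13.7 41.7] yaw 127.8
top [493. 189.] [ 0.573  -0.3537] [60.6648 83.1815] 175.30905
scene [313. 282.] [ 0.7418 -0.0211] [65.5703 78.6963] 150.04437
```

View pics/fin.png

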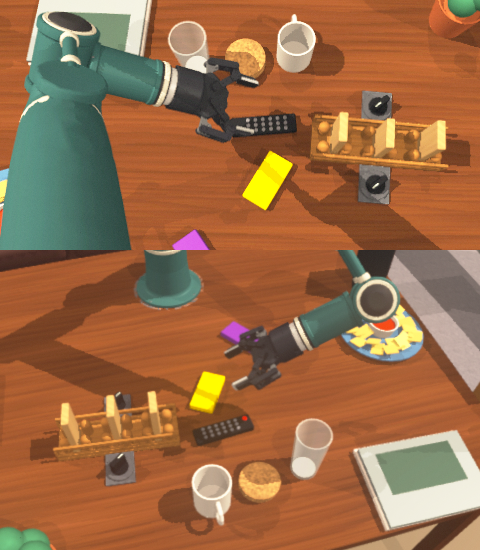

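The last picture shows all three boards standing in slots 0, 2 and 4 with their tops at about 134 mm. Both knobs measure at their stops, the bystanders look undisturbed and the gripper is clear. Handing in.

```bash
python3 -c "
from workcell import bot
print(bot.finish_job())"
```

```text
the job is handed in; nothing more can be done
None
```

Job handed in, result not reported back: both knobs are turned to their stops (about 2.4 rad), the three boards I found stand upright in slots 0, 2 and 4, and the gripper is clear with nothing knocked over.

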